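Sort the bench leftovers into their trays

TASK

Clear up the bench by sorting what was left lying out: lay the red marker pen lengthways in the white pen tray and the screwdriver lengthways in the blue tool tray, both flat on the tray floor, and stand the brown vial and the white crucible upright, beside each other, on the floor of the round grey pan. Leave the timer and the tape roll where they are.

Things in the scene. Friction and masses are not known exactly. Their poses are not given: they have to be found in the camera images.
- pen: Red-and-white marker pen with a red cap, lying on the bench, 146 mm long along its y axis; barrel 13 mm thick, cap (at the -y end) 17 mm wide. Origin: middle of its length, on its underside; its centre line is 7 mm above. 15 g. It is taken across the barrel at the middle.
- driver: Screwdriver lying on the bench, 178 mm long along its x axis: red handle, 27 mm thick, from x = +4 to +89 mm; thin steel shaft (6 mm thick) from x = +4 to -89 mm. Origin: middle of its length, on the underside of the handle; the centre line is 13 mm above. It balances in the handle, so it is taken across the handle near x = +45 mm.
- vial: Brown (amber) vial with a white cap, standing upright: 25 mm across, 52 mm tall (cap 21 mm across from 40 mm up). Origin: centre of its foot, z up.
- crucible: White porcelain crucible, an open cup standing upright: 51 mm across at the rim, 42 mm at the foot, 36 mm tall. Origin: centre of its foot, z up. It is taken across the rim, the upper 13 mm.
- pen_tray: White plastic pen tray, open on top, fixed in place: 186 mm long along its x axis, 96 mm wide along y, 16 mm tall; walls and floor 3 mm thick, so inside 180 x 90 mm. Origin: centre of its underside; the inner floor is 3 mm above.
- tool_tray: Blue painted tool tray, open on top, fixed in place: 218 mm long along its x axis, 96 mm wide along y, 20 mm tall; walls and floor 3 mm thick, so inside 212 x 90 mm. Origin: centre of its underside; the inner floor is 3 mm above.
- pan: Round shallow grey pan, fixed in place: 186 mm across the rim, 32 mm tall; flat inner floor about 130 mm across, 3 mm above the bench, with walls sloping outward. Origin: centre of its underside. The vial and the crucible both fit on its floor, each about 32 mm from the centre on opposite sides.
- timer: Bystander, to be left alone: white bench timer with coloured keys, 62 x 62 x 16 mm, lying flat on the bench to the left of the post of a tall open shelf rack. (The rack is fixed and 0.9 m high; it stands on the bench from x = 0.51 m on and from y = -0.155 m to the right, so the arm must stay in front of it when it serves the tray or pan at the right.) Origin: centre of its underside.
- tape: Bystander, to be left alone: cream roll of tape lying flat, 90 mm across, 18 mm tall. Origin: centre of its underside.
Not all that is in view belongs to the job. Leave any green or purple look-alike of the vial alone.

How it is judged:
At the end, for the whole second after the job is handed in: Pen and screwdriver lie flat in their trays (centre within 22 mm along, 45 mm across, 0.5 rad); vial and crucible stand (0.15 rad) on the pan floor within 65 and 56 mm of its centre; all released and at rest; timer and tape roll within 20 mm of their starts (x of pen in the frame of pen_tray between -0.022 and 0.022 m and y of pen in the frame of pen_tray between -0.045 and 0.045 m and z of pen in the frame of pen_tray below 0.024 m and angle between the y axis of pen and the x axis of pen_tray, either way round below 0.5 rad and angle between pen's own y axis and vertical between 1.47 and 1.67 rad and x of driver in the frame of tool_tray between -0.022 and 0.022 m and y of driver in the frame of tool_tray between -0.045 and 0.045 m and z of driver in the frame of tool_tray below 0.036 m and angle between the x axis of driver and the x axis of tool_tray, either way round below 0.5 rad and angle between driver's own x axis and vertical between 1.47 and 1.67 rad and horizontal distance between vial and pan below 0.065 m and z of each of vial, crucible in the frame of pan below 0.012 m and angle between each of vial, crucible's own z axis and vertical below 0.15 rad and horizontal distance between crucible and pan below 0.056 m and linear speed of each of pen, driver, vial, crucible below 0.02 m/s and distance of each of timer, tape from where it was at the start of the episode below 0.02 m); the robot touches nothing.
It fails at once if the timer is pushed more than 20 mm from its place (distance of timer from where it was at the start of the episode above 0.02 m).
It fails at once if the tape roll is pushed more than 20 mm from its place (distance of tape from where it was at the start of the episode above 0.02 m).
It also fails if it takes over 115 s, if anything falls off the work surface, if the arm or the gripper's body presses on something with over 40 N, if the wrist force passes 120 N, or if a joint passes its speed limit or range.

ROBOT

A 7-joint arm with a two-finger parallel gripper is mounted at the origin on a cart in front of the work surface, level with it; the furniture and walls round the work are solid. World frame = base frame: x ahead of the robot, y to its left, z up, the work surface at z = 0. Lengths are in m, angles in rad, forces in N, time in s.
With the tool pointing down it reaches from about 0.425 to 0.95 m from the base axis. Payload 4.7 kg.
Tool frame: the origin (TCP) lies at the very end of the fingers, on their centre line; the grasp point (between the pads) lies 19 mm behind it; z points along the fingers, y is the line along which they close (so a half turn about z gives the same grasp; the last joint's range is limited). The gripper opens to 87 mm and grips with 3 to 60 N. Pads are 19 mm wide; open, the fingers measure 117 mm over their backs; the gripper's body (75 mm by 190 mm) begins 51 mm behind the grasp point.
Start: joints at [-1.132, 0.469, -0.049, 1.532, 0.024, 1.141, -0.082], TCP at [0.304, 0.603, 0.223] pointing down, gripper open.
Joint ranges: [-2.59, 2.59], [-0.33, 1.99], [-1.39, 1.29], [0.1, 2.45], [-1.04, 4.18], [0.21, 1.99], [-2.66, 2.66]. Speed limits (rad/s): [2.57, 2.57, 3.14, 3.14, 3.14, 3.14, 3.14].

INTERFACE

Orientations are given as a unit quaternion [x, y, z, w].
In Python, from bench import ctrl gives the robot as it stands.
- The arm moves only by the tool jog_arm, never from a script. Its argument "motion" is a list of rows, each an object of numbers: "dx", "dy", "dz": the shift along the tool's x, y, z each as a share of 12 cm, from -1 to 1; "rx", "ry", "rz": the turn, a rotation vector about the tool's x, y, z each as a share of 180 degrees, from -1 to 1; "claw": the opening in per cent of the stroke, from 0 (shut) to 100 (fully open). A call has 1 to 12 rows; each row shifts and turns the commanded pose from where the row before left it, along the tool's axes as they then stand; what a row does not reach is not made up. A row lasts 1/10 s, in which the tool goes at most 50 mm and 8.59 degrees, less where a joint would pass 70% of its speed; a pose out of reach is approached as far as the arm can. A call with a number of a shift or a turn outside -1 to 1 is refused whole. A call with a gripper value outside its range is refused whole. The fingers move at their own pace and stop on an object; "newtons" is the grip in N (left out, the last holds). Time passes only in rows, so rows that do not move let the fingers close. It gives the time, the measured TCP pose, the force, the opening and the grip force at its end, in the units of the state.
- ctrl.read_state(): the state, without advancing time (a new reading comes with each control period).
- ctrl.camera(name): name is "side" or "top"; returns a dict with "frame" (420x560x3 uint8, blue, green, red), "fx", "fy", "cx", "cy" (pixels), "rvec" (rotation vector, rad) and "tvec" (3), from world to camera coordinates, as OpenCV has them. Camera axes: x right, y down, z forward; pixel columns grow to the right and rows downward; lengths in m; the calibration is good to about 2 mm. A picture is of the moment at which its call begins. There is no depth.
- ctrl.job_done(): hands the job in; it is judged then, once.
Trained networks look in a picture, given as the dict that the camera call returned (one of the last four; its "shot" number tells which), for a name from the list of things; names that differ only in an ending like _2 or _b are one class to them, and where a whole thing is asked for, a point or a joint stands for the part that bears it (a point fixed in the world has none). Each returns a list of dicts, best first, with "score" (0 to 1); they miss things now and then, are a little off and sometimes report something else, mostly with a low value. They report only what shows in the picture. A call takes as long as a camera call. They do not tell look-alikes from the thing itself.
- ctrl.boxes_of(thing, picture): "box" ([left, top, right, bottom] in pixels, round what is visible of it).
- ctrl.tip_of(thing, picture): "xy" ([column, row] in pixels: a listed point, or the origin of a listed thing).
The state is a dict: "time": time; "q": joint angles; "dq": joint speeds; "joint_torque": joint torques, N m; "eef_pos": TCP position; "orientation": TCP orientation; "contact_force": force on the tool from outside, world axes, zero at the start; "wrist_torque": the same for the moment, N m; "finger_gap": finger opening in m; "gripper_force": force on a finger pad.
Only numpy, scipy, OpenCV 4.12 (cv2) and the standard library are available. Lean on these libraries where they do the work, as an engineer would, in place of code of your own. Each camera call takes 0.05 s, during which the arm holds its last target. There are 200 camera calls.

## Working session

There is one attempt and no reset: what is moved stays moved. The work goes in short steps, Python scripts to look and compute and a tool call to move; the robot and the scene stay as the last step left them, time stands still between calls to the robot, and variables do not carry over. Pictures are saved under pics/ and viewed, at most 14 in all, crops included, and the job is handed in when it is done.

Besides the shell and the picture viewer there is one more tool, called as name(argument=value, ...) on one line, values as JSON. jog_arm: Moves the arm, as the interface text tells. Its arguments: {"type":"object","properties":{"motion":{"type":"array"},"newtons":{"type":"number"}},"required":["motion"]}

```bash
mkdir -p pics; cat > h.py <<'E'
import numpy as np, cv2
from bench import ctrl
def ray(p,u,v):
    R=cv2.Rodrigues(np.array(p["rvec"],float))[0]; t=np.array(p["tvec"],float).ravel()
    d=R.T@np.array([(u-p["cx"])/p["fx"],(v-p["cy"])/p["fy"],1.]); return -R.T@t,d
def at(p,uv,z):
    c,d=ray(p,*uv); return c+d*(z-c[2])/d[2]
E
python3 - <<'E'
from h import *
T=["pen","driver","vial","crucible","pen_tray","tool_tray","pan","timer","tape"]
for n in ("top","side"):
    p=ctrl.camera(n); cv2.imwrite(f"pics/{n}0.png",p["frame"])
    print(n,"cam",ray(p,280,210)[0].round(3))
    for t in T:
        for r in ctrl.tip_of(t,p)[:3]: print(t,"tip",np.round(r["xy"]),round(r["score"],2),at(p,r["xy"],0).round(3)[:2])
        for r in ctrl.boxes_of(t,p)[:3]: print(t,"box",np.round(r["box"]),round(r["score"],2))
s=ctrl.read_state(); print(s)
E
```

```text
top cam [0.301 0.066 1.278]
pen tip [297. 219.] 0.8 [0.433 0.02 ]
pen box [292. 194. 304. 247.] 0.62
driver tip [320. 220.] 0.63 [ 0.434 -0.043]
driver tip [158. 202.] 0.22 [0.474 0.4  ]
driver box [316. 190. 338. 254.] 0.84
vial tip [245. 248.] 0.67 [0.353 0.158]
vial tip [232. 185.] 0.58 [0.525 0.198]
vial tip [253. 190.] 0.57 [0.511 0.142]
vial box [236. 244. 249. 252.] 0.66
vial box [246. 182. 255. 194.] 0.45
vial box [226. 177. 235. 185.] 0.42
crucible tip [230. 219.] 0.64 [0.43  0.202]
crucible box [223. 208. 239. 225.] 0.54
pen_tray tip [161. 203.] 0.96 [0.47 0.39]
pen_tray tip [263. 216.] 0.69 [0.439 0.111]
pen_tray box [123. 182. 196. 222.] 0.96
tool_tray tip [321. 223.] 0.4 [ 0.424 -0.045]
tool_tray tip [297. 223.] 0.28 [0.424 0.02 ]
tool_tray box [241. 124. 323. 166.] 0.94
tool_tray box [220. 208. 240. 225.] 0.48
pan tip [408. 248.] 0.63 [ 0.361 -0.281]
pan box [374. 215. 447. 284.] 0.73
timer tip [344. 162.] 0.84 [ 0.595 -0.109]
timer box [334. 150. 359. 172.] 0.69
timer box [238. 123. 320. 165.] 0.34
tape tip [195. 264.] 0.58 [0.307 0.29 ]
tape box [177. 248. 216. 280.] 
[... 1044 characters left out ...]
rray([-1.13192721,  0.46860477, -0.04858027,  1.53249028,  0.02411172,
        1.14099706, -0.08233371]), 'dq': array([ 0.00123085, -0.00098652,  0.00139987, -0.00063677, -0.00027509,
        0.00015702, -0.00111639]), 'joint_torque': array([-3.41627328e-04, -5.07826674e+01, -8.08023917e-02, -2.36450619e+01,
       -6.12868066e-02,  3.13232699e-02,  1.62613065e-05]), 'eef_pos': array([0.30433811, 0.60252504, 0.2225737 ]), 'orientation': array([ 2.31775900e-01,  9.72769207e-01,  4.37840275e-05, -7.82384408e-07]), 'contact_force': array([ 0.34240835, -0.81902746,  0.59370403]), 'wrist_torque': array([0.00442017, 0.00565557, 0.00639637]), 'gripper_force': 0.0, 'finger_gap': 0.08691281689726287}
```

```bash
python3 - <<'E'
import cv2
a=cv2.imread("pics/top0.png")[110:300,110:460]; cv2.imwrite("pics/top0c.png",cv2.resize(a,(798,433),interpolation=cv2.INTER_CUBIC))
a=cv2.imread("pics/side0.png")[170:330,160:380]; cv2.imwrite("pics/side0c.png",cv2.resize(a,(792,576),interpolation=cv2.INTER_CUBIC))
E
```

```text
(no output)
```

View pics/top0c.png

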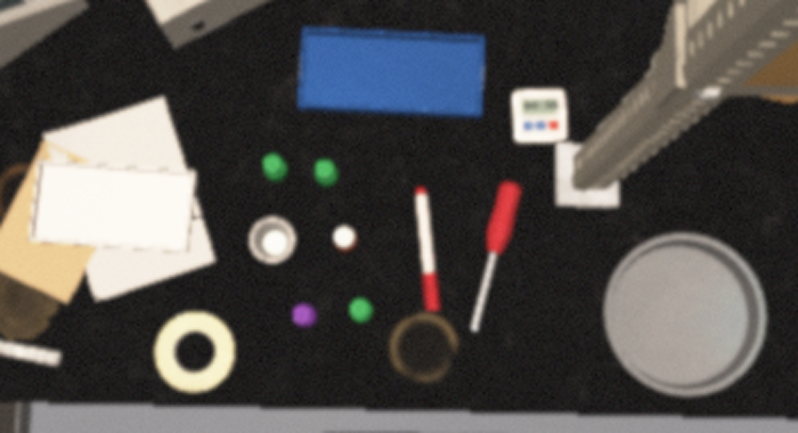

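View pics/side0c.png

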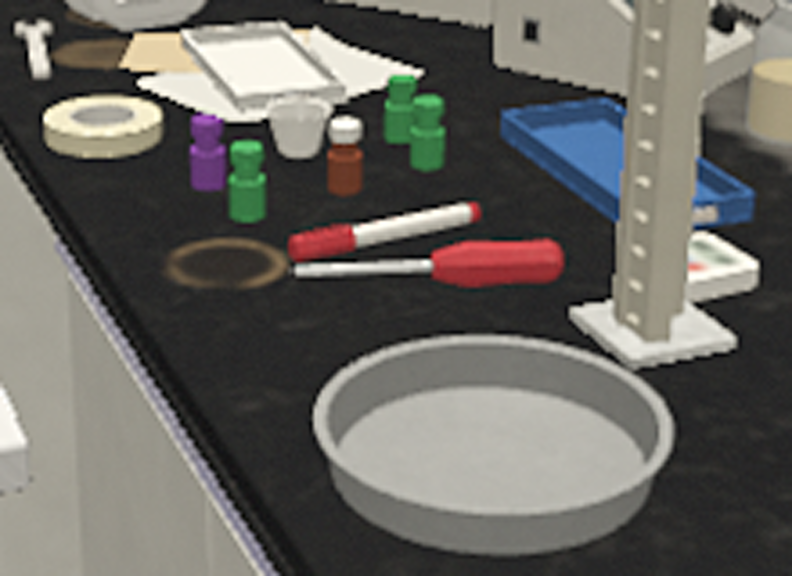

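Top crop: vial candidates are the white-capped brown one at full-image px (261,214), green at (230,183), (253,186) and (268,246), and purple at (243,248). I choose the white-capped brown one, and the side crop confirms it at (345,155). Next I compute the poses.

```bash
cat >> h.py <<'E'
def full(c): return (110+(c[0]+.5)/2.28-.5,110+(c[1]+.5)/2.28-.5)
E
python3 - <<'E'
from h import *
p=ctrl.camera("top"); f=p["frame"]; hsv=cv2.cvtColor(f,cv2.COLOR_BGR2HSV)
q=ctrl.camera("side")
w=lambda c,z: at(p,full(c),z)[:2].round(3)
print("vial",w((344,237),.05),"cruc",w((272,240),.036),"pan",w((685,314),.032))
for n,P,z in (("pen",[(420,187),(433,310)],.007),("drv",[(511,182),(474,331)],.012)):
    a,b=[w(c,z) for c in P]; d=a-b; print(n,a,b,"mid",(a+b)/2,"len",np.hypot(*d).round(3),"ang",np.degrees(np.arctan2(d[1],d[0])).round(1))
for n,P,z in (("ptray",[(40,164),(196,170),(188,252),(32,241)],.016),("ttray",[(303,28),(485,36),(482,117),(298,107)],.02)):
    C=np.array([w(c,z) for c in P]); d=C[0]-C[1]+C[3]-C[2]; print(n,C.mean(0).round(3),"ang",np.degrees(np.arctan2(d[1],d[0])).round(1),C.tolist())
# segmented checks
red=((hsv[...,0]<8)|(hsv[...,0]>172))&(hsv[...,1]>120)&(hsv[...,2]>80)
n,l,s,c=cv2.connectedComponentsWithStats(red.astype(np.uint8))
for i in range(1,n):
    if s[i][4]>4: print("red",c[i].round(1),s[i],at(p,c[i],.012)[:2].round(3))
# side checks
sd=lambda c,z: at(q,(160+c[0]/3.6,170+c[1]/3.6),z)[:2].round(3)
print("side vial foot-ish",sd((345,160),.026),"cruc",sd((299,125),.018),"pen",sd((476,211),.007),sd((290,247),.008),"drv",sd((563,261),.013),sd((295,270),.013),"pan",sd((493,418),.032))
E
```

```text
vial [0.441 0.116] cruc [0.437 0.2  ] pan [ 0.362 -0.279]
pen [0.508 0.029] [0.362 0.011] mid [0.435 0.02 ] len 0.147 ang 7.0
drv [ 0.516 -0.079] [ 0.338 -0.037] mid [ 0.427 -0.058] len 0.183 ang -13.3
ptray [0.475 0.39 ] ang 88.1 [[0.524, 0.481], [0.521, 0.296], [0.423, 0.301], [0.432, 0.484]]
ttray [0.645 0.066] ang 88.4 [[0.697, 0.174], [0.692, -0.046], [0.592, -0.043], [0.599, 0.177]]
red [308.6  47.3] [302  39  16  18 189] [ 0.922 -0.005]
red [330.2 204.6] [323 189  16  33 340] [ 0.474 -0.07 ]
red [294. 193.] [292 192   5   3  15] [0.504 0.029]
red [ 41.7 220.7] [ 30 198  26  44 841] [0.414 0.704]
red [515.4 244.4] [ 491  218   50   54 1469] [ 0.378 -0.567]
red [ 74.2 234.4] [ 58 229  33  11 199] [0.379 0.614]
red [298.6 238.1] [295 230   9  17 125] [0.382 0.014]
side vial foot-ish [0.442 0.105] cruc [0.446 0.207] pen [0.509 0.024] [0.364 0.011] drv [ 0.518 -0.086] [ 0.35  -0.035] pan [ 0.365 -0.284]
```

jog_arm(motion=[{"dx": 0,"dz": 0,"rz": 0.047},{"rz": 0.047}])

```text
invalid input at $.motion[0]: expected keys dx, dy, dz, rx, ry, rz, claw
```

```bash
cat > plan.py <<'E'
import sys,math; from h import *
from scipy.spatial.transform import Rotation as Ro
x,y,z,psi=map(float,sys.argv[1:5]); s=ctrl.read_state()
M=Ro.from_quat(s["orientation"]).as_matrix(); p0=math.atan2(M[1,1],M[0,1])
D=np.array([x,y,z])-s["eef_pos"]; dr=(math.radians(psi)-p0+math.pi)%(2*math.pi)-math.pi
fr=lambda a:np.array([[math.sin(a),math.cos(a)],[-math.cos(a),math.sin(a)]])*[[-1,1],[-1,1]]
for n in range(max(1,math.ceil(abs(dr)/math.radians(8.5))),60):
    assert np.allclose(fr(p0),M[:2,:2],atol=.03),M
    v=np.linalg.solve(sum(fr(p0+dr*k/n) for k in range(n)),D[:2])
    if np.hypot(np.hypot(*v),D[2]/n)<float((sys.argv+[.045])[5]): break
print("psi",math.degrees(p0).__round__(1),"pos",s["eef_pos"].round(4),"F",s["contact_force"].round(1),"gap",s["finger_gap"].round(4),"t",s["time"])
print(n,"rows dx %.4f dy %.4f dz %.4f rz %.4f"%(v[0]/.12,v[1]/.12,-D[2]/n/.12,-dr/n/math.pi))
E
python3 plan.py .439 .203 .14 60
```

```text
Traceback (most recent call last):
  File "plan.py", line 11, in <module>
    print("psi",math.degrees(p0).__round__(1),"pos",s["eef_pos"].round(4),"F",s["contact_force"].round(1),"gap",s["finger_gap"].round(4),"t",s["time"])
                                                                                                                ^^^^^^^^^^^^^^^^^^^^^
AttributeError: 'float' object has no attribute 'round'
```

```bash
sed -i 's/s\["finger_gap"\].round(4)/round(s["finger_gap"],4)/' plan.py; python3 plan.py .439 .203 .14 60
```

```text
psi 63.2 pos [0.3043 0.6025 0.2226] F [-0.7 -0.5 -0.1] gap 0.0871 t 2.0
10 rows dx -0.2564 dy -0.2402 dz 0.0688 rz 0.0018
```

jog_arm(motion=[{"dx": -0.2564,"dy": -0.2402,"dz": 0.0688,"rx": 0,"ry": 0,"rz": 0.0018,"claw": 85},{"dx": -0.2564,"dy": -0.2402,"dz": 0.0688,"rx": 0,"ry": 0,"rz": 0.0018,"claw": 85},{"dx": -0.2564,"dy": -0.2402,"dz": 0.0688,"rx": 0,"ry": 0,"rz": 0.0018,"claw": 85},{"dx": -0.2564,"dy": -0.2402,"dz": 0.0688,"rx": 0,"ry": 0,"rz": 0.0018,"claw": 85},{"dx": -0.2564,"dy": -0.2402,"dz": 0.0688,"rx": 0,"ry": 0,"rz": 0.0018,"claw": 85},{"dx": -0.2564,"dy": -0.2402,"dz": 0.0688,"rx": 0,"ry": 0,"rz": 0.0018,"claw": 85},{"dx": -0.2564,"dy": -0.2402,"dz": 0.0688,"rx": 0,"ry": 0,"rz": 0.0018,"claw": 85},{"dx": -0.2564,"dy": -0.2402,"dz": 0.0688,"rx": 0,"ry": 0,"rz": 0.0018,"claw": 85},{"dx": -0.2564,"dy": -0.2402,"dz": 0.0688,"rx": 0,"ry": 0,"rz": 0.0018,"claw": 85},{"dx": -0.2564,"dy": -0.2402,"dz": 0.0688,"rx": 0,"ry": 0,"rz": 0.0018,"claw": 85},{"dx": 0,"dy": 0,"dz": 0,"rx": 0,"ry": 0,"rz": 0,"claw": 85},{"dx": 0,"dy": 0,"dz": 0,"rx": 0,"ry": 0,"rz": 0,"claw": 85}], newtons=15)

```text
time: 3.2
eef_pos: [0.4392, 0.2023, 0.1401]
orientation: [0.26, 0.966, 0.0, 0.0]
contact_force: [0.2, 0.6, -0.8]
finger_gap: 0.0741
gripper_force: 0.0
```

```bash
python3 plan.py .439 .203 .011 60; python3 - <<'E'
from h import *
p=ctrl.camera("side");a=p["frame"][150:330,150:390];cv2.imwrite("pics/s1.png",cv2.resize(a,(792,594),interpolation=cv2.INTER_CUBIC))
E
```

```text
psi 59.8 pos [0.4392 0.2023 0.1401] F [ 0.2  0.6 -0.8] gap 0.0741 t 3.2
3 rows dx 0.0014 dy 0.0014 dz 0.3586 rz -0.0003
```

View pics/s1.png

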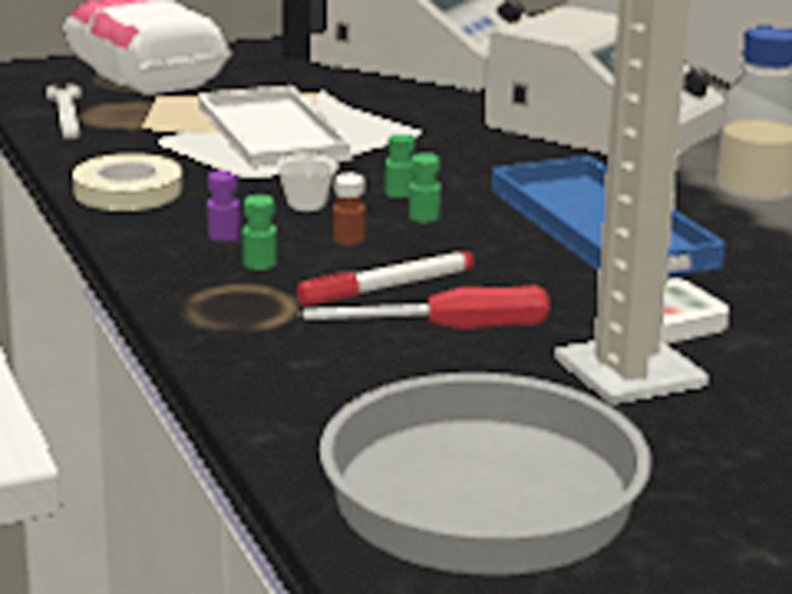

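The side crop shows the scene unchanged, with the crucible at (305,180), but no arm is visible. I'll check whether the robot shows in either camera at all.

```bash
python3 - <<'E'
from h import *
for n in("top","side"):
    p=ctrl.camera(n); d=cv2.absdiff(p["frame"],cv2.imread(f"pics/{n}0.png")).max(2)>50
    print(n,d.sum(),p["frame"].shape, p.get("shot"), [ (np.nonzero(d)[1].min(),np.nonzero(d)[1].max(),np.nonzero(d)[0].min(),np.nonzero(d)[0].max()) if d.any() else 0])
    cv2.imwrite(f"pics/{n}1.png",p["frame"])
E
```

```text
top 26397 (420, 560, 3) 6 [(np.int64(0), np.int64(345), np.int64(158), np.int64(419))]
side 6782 (420, 560, 3) 7 [(np.int64(14), np.int64(264), np.int64(0), np.int64(216))]
```

View pics/top1.png

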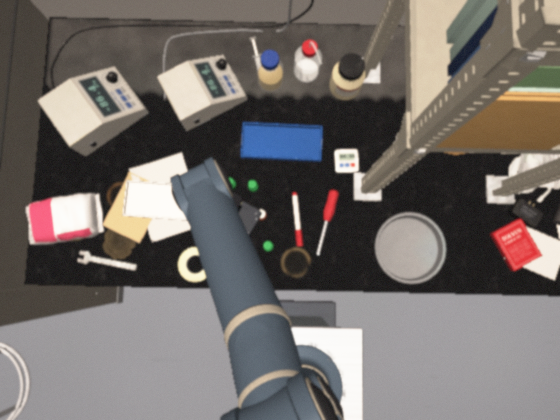

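The arm is visible now; the earlier side frame was stale. It hovers over the crucible at about (230,215). Descending and gripping.

jog_arm(motion=[{"dx": 0,"dy": 0,"dz": 0.36,"rx": 0,"ry": 0,"rz": 0,"claw": 85},{"dx": 0,"dy": 0,"dz": 0.36,"rx": 0,"ry": 0,"rz": 0,"claw": 85},{"dx": 0,"dy": 0,"dz": 0.25,"rx": 0,"ry": 0,"rz": 0,"claw": 85},{"dx": 0,"dy": 0,"dz": 0.105,"rx": 0,"ry": 0,"rz": 0,"claw": 85},{"dx": 0,"dy": 0,"dz": 0,"rx": 0,"ry": 0,"rz": 0,"claw": 40},{"dx": 0,"dy": 0,"dz": 0,"rx": 0,"ry": 0,"rz": 0,"claw": 40},{"dx": 0,"dy": 0,"dz": 0,"rx": 0,"ry": 0,"rz": 0,"claw": 40},{"dx": 0,"dy": 0,"dz": 0,"rx": 0,"ry": 0,"rz": 0,"claw": 40},{"dx": 0,"dy": 0,"dz": 0,"rx": 0,"ry": 0,"rz": 0,"claw": 40},{"dx": 0,"dy": 0,"dz": 0,"rx": 0,"ry": 0,"rz": 0,"claw": 40}], newtons=12)

```text
time: 4.35
eef_pos: [0.4399, 0.2035, 0.0123]
orientation: [0.259, 0.966, 0.001, 0.001]
contact_force: [0.3, -0.9, 6.0]
finger_gap: 0.0479
gripper_force: 11.8
```

```bash
python3 plan.py .439 .203 .14 60
```

```text
psi 59.9 pos [0.4399 0.2035 0.0123] F [ 0.3 -0.9  6. ] gap 0.0479 t 4.35
3 rows dx 0.0015 dy -0.0026 dz -0.3547 rz -0.0001
```

jog_arm(motion=[{"dx": 0,"dy": 0,"dz": -0.1,"rx": 0,"ry": 0,"rz": 0,"claw": 40},{"dx": 0,"dy": 0,"dz": -0.2,"rx": 0,"ry": 0,"rz": 0,"claw": 40},{"dx": 0,"dy": 0,"dz": -0.35,"rx": 0,"ry": 0,"rz": 0,"claw": 40},{"dx": 0,"dy": 0,"dz": -0.35,"rx": 0,"ry": 0,"rz": 0,"claw": 40},{"dx": 0,"dy": 0,"dz": -0.1,"rx": 0,"ry": 0,"rz": 0,"claw": 40},{"dx": 0,"dy": 0,"dz": 0,"rx": 0,"ry": 0,"rz": 0,"claw": 40}])

```text
time: 4.95
eef_pos: [0.44, 0.2036, 0.1454]
orientation: [0.259, 0.966, 0.002, 0.002]
contact_force: [0.2, 0.1, -0.9]
finger_gap: 0.0481
gripper_force: 12.1
```

```bash
python3 plan.py .342 -.305 .14 -41
```

```text
psi 60.0 pos [0.44   0.2036 0.1454] F [ 0.2  0.1 -0.9] gap 0.0481 t 4.95
14 rows dx -0.3215 dy -0.1430 dz 0.0032 rz 0.0401
```

```bash
cat > plan2.py <<'E'
# waypoints chained: args x,y,z,psi ...
import sys,math; from h import *
from scipy.spatial.transform import Rotation as Ro
s=ctrl.read_state(); M=Ro.from_quat(s["orientation"]).as_matrix(); p0=math.atan2(M[1,1],M[0,1]); P=s["eef_pos"]
fr=lambda a:np.array([[-math.sin(a),math.cos(a)],[math.cos(a),math.sin(a)]])
print("psi %.1f"%math.degrees(p0),P.round(4),"F",s["contact_force"].round(1),"gap",round(s["finger_gap"],4),"t",s["time"])
for a in sys.argv[1:]:
    x,y,z,psi=map(float,a.split(",")); D=np.array([x,y,z])-P; dr=math.radians(psi)-p0
    for n in range(max(1,math.ceil(abs(dr)/math.radians(8.5))),60):
        v=np.linalg.solve(sum(fr(p0+dr*k/n) for k in range(n)),D[:2])
        if np.hypot(np.hypot(*v),D[2]/n)<.047: break
    print(n,"rows dx %.3f dy %.3f dz %.3f rz %.4f"%(v[0]/.12,v[1]/.12,-D[2]/n/.12,-dr/n/math.pi))
    P=np.array([x,y,z]); p0=math.radians(psi)
E
python3 plan2.py .43,-.05,.145,80 .385,-.2,.14,80 .342,-.305,.14,-41
```

```text
psi 60.0 [0.44   0.2036 0.1454] F [ 0.2  0.1 -0.9] gap 0.0481 t 4.95
6 rows dx -0.118 dy -0.334 dz 0.001 rz -0.0186
4 rows dx 0.038 dy -0.324 dz 0.010 rz -0.0000
15 rows dx -0.053 dy -0.055 dz -0.000 rz 0.0448
```

jog_arm(motion=[{"dx": -0.118,"dy": -0.334,"dz": 0,"rx": 0,"ry": 0,"rz": -0.0186,"claw": 40},{"dx": -0.118,"dy": -0.334,"dz": 0,"rx": 0,"ry": 0,"rz": -0.0186,"claw": 40},{"dx": -0.118,"dy": -0.334,"dz": 0,"rx": 0,"ry": 0,"rz": -0.0186,"claw": 40},{"dx": -0.118,"dy": -0.334,"dz": 0,"rx": 0,"ry": 0,"rz": -0.0186,"claw": 40},{"dx": -0.118,"dy": -0.334,"dz": 0,"rx": 0,"ry": 0,"rz": -0.0186,"claw": 40},{"dx": -0.118,"dy": -0.334,"dz": 0,"rx": 0,"ry": 0,"rz": -0.0186,"claw": 40},{"dx": 0.038,"dy": -0.324,"dz": 0.01,"rx": 0,"ry": 0,"rz": 0,"claw": 40},{"dx": 0.038,"dy": -0.324,"dz": 0.01,"rx": 0,"ry": 0,"rz": 0,"claw": 40},{"dx": 0.038,"dy": -0.324,"dz": 0.01,"rx": 0,"ry": 0,"rz": 0,"claw": 40},{"dx": 0.038,"dy": -0.324,"dz": 0.01,"rx": 0,"ry": 0,"rz": 0,"claw": 40},{"dx": 0,"dy": 0,"dz": 0,"rx": 0,"ry": 0,"rz": 0,"claw": 40}])

```text
time: 6.05
eef_pos: [0.3808, -0.2048, 0.1367]
orientation: [0.091, 0.996, -0.001, -0.002]
contact_force: [1.3, 0.3, -0.4]
finger_gap: 0.048
gripper_force: 12.2
```

```bash
python3 plan2.py .342,-.305,.10,-41
```

```text
psi 79.5 [ 0.3808 -0.2048  0.1367] F [ 1.3  0.3 -0.4] gap 0.048 t 6.05
15 rows dx -0.052 dy -0.051 dz 0.020 rz 0.0446
```

jog_arm(motion=[{"dx": -0.052,"dy": -0.051,"dz": 0,"rx": 0,"ry": 0,"rz": 0.0446,"claw": 40},{"dx": -0.052,"dy": -0.051,"dz": 0,"rx": 0,"ry": 0,"rz": 0.0446,"claw": 40},{"dx": -0.052,"dy": -0.051,"dz": 0,"rx": 0,"ry": 0,"rz": 0.0446,"claw": 40},{"dx": -0.052,"dy": -0.051,"dz": 0,"rx": 0,"ry": 0,"rz": 0.0446,"claw": 40},{"dx": -0.052,"dy": -0.051,"dz": 0,"rx": 0,"ry": 0,"rz": 0.0446,"claw": 40},{"dx": -0.052,"dy": -0.051,"dz": 0,"rx": 0,"ry": 0,"rz": 0.0446,"claw": 40},{"dx": -0.052,"dy": -0.051,"dz": 0,"rx": 0,"ry": 0,"rz": 0.0446,"claw": 40},{"dx": -0.052,"dy": -0.051,"dz": 0,"rx": 0,"ry": 0,"rz": 0.0446,"claw": 40},{"dx": -0.052,"dy": -0.051,"dz": 0,"rx": 0,"ry": 0,"rz": 0.0446,"claw": 40},{"dx": -0.052,"dy": -0.051,"dz": 0,"rx": 0,"ry": 0,"rz": 0.0446,"claw": 40},{"dx": -0.052,"dy": -0.051,"dz": 0,"rx": 0,"ry": 0,"rz": 0.0446,"claw": 40},{"dx": -0.052,"dy": -0.051,"dz": 0,"rx": 0,"ry": 0,"rz": 0.0446,"claw": 40}])

```text
time: 7.25
eef_pos: [0.3696, -0.2915, 0.1367]
orientation: [0.802, 0.598, -0.001, -0.001]
contact_force: [-0.5, -0.1, -0.8]
finger_gap: 0.0479
gripper_force: 12.1
```

jog_arm(motion=[{"dx": -0.052,"dy": -0.051,"dz": 0,"rx": 0,"ry": 0,"rz": 0.0446,"claw": 40},{"dx": -0.052,"dy": -0.051,"dz": 0,"rx": 0,"ry": 0,"rz": 0.0446,"claw": 40},{"dx": -0.052,"dy": -0.051,"dz": 0,"rx": 0,"ry": 0,"rz": 0.0446,"claw": 40},{"dx": 0,"dy": 0,"dz": 0.2,"rx": 0,"ry": 0,"rz": 0,"claw": 40},{"dx": 0,"dy": 0,"dz": 0.2,"rx": 0,"ry": 0,"rz": 0,"claw": 40},{"dx": 0,"dy": 0,"dz": 0,"rx": 0,"ry": 0,"rz": 0,"claw": 40}])

```text
time: 7.85
eef_pos: [0.3437, -0.2992, 0.0869]
orientation: [0.908, 0.42, -0.003, -0.004]
contact_force: [0.8, -0.1, -0.0]
finger_gap: 0.0478
gripper_force: 12.2
```

```bash
python3 plan2.py .342,-.305,.016,-41;  python3 - <<'E'
from h import *
ctrl.camera("side");p=ctrl.camera("side");a=p["frame"][200:350,200:400];cv2.imwrite("pics/s2.png",cv2.resize(a,(800,600),interpolation=cv2.INTER_CUBIC))
E
```

```text
psi -40.3 [ 0.3437 -0.2992  0.0869] F [ 0.8 -0.1 -0. ] gap 0.0478 t 7.85
2 rows dx -0.023 dy 0.010 dz 0.296 rz 0.0018
```

View pics/s2.png

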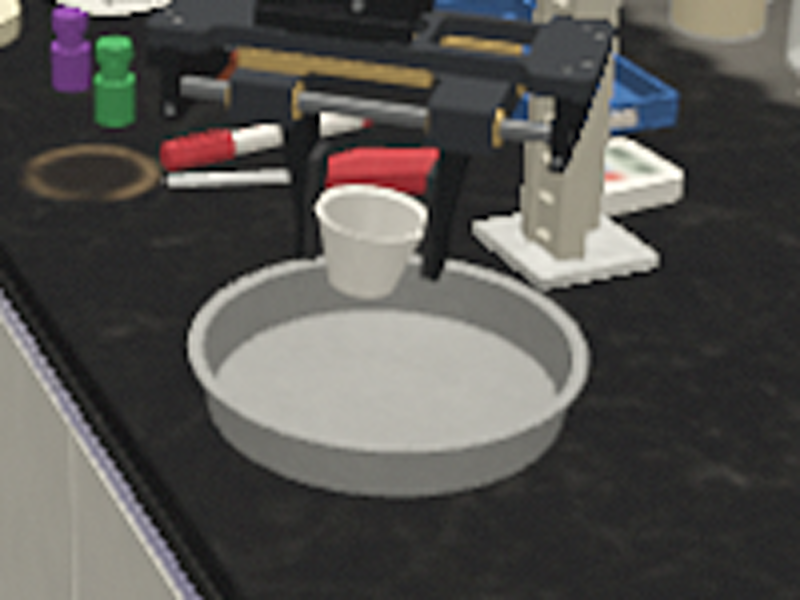

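The crucible is held at crop (370,240), nearly upright above the pan. Lowering and releasing.

jog_arm(motion=[{"dx": -0.045,"dy": 0.02,"dz": 0.25,"rx": 0,"ry": 0,"rz": 0,"claw": 40},{"dx": 0,"dy": 0,"dz": 0.17,"rx": 0,"ry": 0,"rz": 0,"claw": 40},{"dx": 0,"dy": 0,"dz": 0.1,"rx": 0,"ry": 0,"rz": 0,"claw": 40},{"dx": 0,"dy": 0,"dz": 0.05,"rx": 0,"ry": 0,"rz": 0,"claw": 40},{"dx": 0,"dy": 0,"dz": 0.02,"rx": 0,"ry": 0,"rz": 0,"claw": 40},{"dx": 0,"dy": 0,"dz": 0,"rx": 0,"ry": 0,"rz": 0,"claw": 40},{"dx": 0,"dy": 0,"dz": 0,"rx": 0,"ry": 0,"rz": 0,"claw": 40}])

```text
time: 8.65
eef_pos: [0.3449, -0.308, 0.02]
orientation: [0.908, 0.42, 0.0, 0.001]
contact_force: [0.7, 0.1, 0.4]
finger_gap: 0.0476
gripper_force: 12.2
```

jog_arm(motion=[{"dx": 0,"dy": 0,"dz": 0.025,"rx": 0,"ry": 0,"rz": 0,"claw": 40},{"dx": 0,"dy": 0,"dz": 0.015,"rx": 0,"ry": 0,"rz": 0,"claw": 40},{"dx": 0,"dy": 0,"dz": 0,"rx": 0,"ry": 0,"rz": 0,"claw": 40}])

```text
time: 8.95
eef_pos: [0.3449, -0.308, 0.015]
orientation: [0.908, 0.42, 0.0, 0.0]
contact_force: [-0.5, 0.8, 5.5]
finger_gap: 0.0476
gripper_force: 12.1
```

Contact with the floor (5.5 N). Releasing slowly and lifting.

jog_arm(motion=[{"dx": 0,"dy": 0,"dz": 0,"rx": 0,"ry": 0,"rz": 0,"claw": 60},{"dx": 0,"dy": 0,"dz": 0,"rx": 0,"ry": 0,"rz": 0,"claw": 70},{"dx": 0,"dy": 0,"dz": 0,"rx": 0,"ry": 0,"rz": 0,"claw": 76},{"dx": 0,"dy": 0,"dz": 0,"rx": 0,"ry": 0,"rz": 0,"claw": 76},{"dx": 0,"dy": 0,"dz": -0.1,"rx": 0,"ry": 0,"rz": 0,"claw": 76},{"dx": 0,"dy": 0,"dz": -0.3,"rx": 0,"ry": 0,"rz": 0,"claw": 76},{"dx": 0,"dy": 0,"dz": -0.35,"rx": 0,"ry": 0,"rz": 0,"claw": 76},{"dx": 0,"dy": 0,"dz": -0.35,"rx": 0,"ry": 0,"rz": 0,"claw": 70},{"dx": 0,"dy": 0,"dz": 0,"rx": 0,"ry": 0,"rz": 0,"claw": 60}])

```text
time: 9.85
eef_pos: [0.3469, -0.3104, 0.1516]
orientation: [0.908, 0.419, 0.003, 0.004]
contact_force: [0.1, 0.1, -0.7]
finger_gap: 0.059
gripper_force: 0.0
```

```bash
python3 plan2.py .39,-.19,.145,-25 .43,-.05,.145,0 .441,.112,.14,14;  python3 - <<'E'
from h import *
ctrl.camera("side");p=ctrl.camera("side");a=p["frame"][200:350,200:400];cv2.imwrite("pics/s3.png",cv2.resize(a,(800,600),interpolation=cv2.INTER_CUBIC))
E
```

```text
psi -40.4 [ 0.3469 -0.3104  0.1516] F [ 0.1  0.1 -0.7] gap 0.059 t 9.85
3 rows dx 0.343 dy -0.096 dz 0.018 rz -0.0285
4 rows dx 0.306 dy 0.002 dz -0.000 rz -0.0347
4 rows dx 0.335 dy 0.054 dz 0.010 rz -0.0194
```

View pics/s3.png

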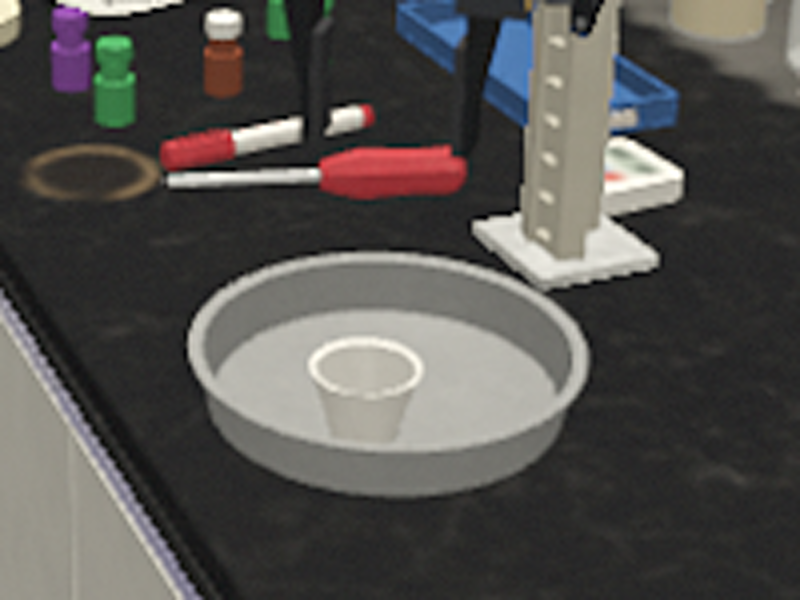

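The crucible stands upright in the pan at crop (365,400). Next, the vial.

```bash
python3 plan2.py .385,-.2,.15,-70 .43,-.05,.145,-70 .441,.112,.14,-70
```

```text
psi -40.3 [ 0.3449 -0.3077  0.1477] F [-0.   0.4 -0.5] gap 0.0549 t 9.95
4 rows dx 0.207 dy -0.125 dz -0.005 rz 0.0412
4 rows dx 0.195 dy -0.262 dz 0.010 rz -0.0000
4 rows dx 0.137 dy -0.309 dz 0.010 rz -0.0000
```

jog_arm(motion=[{"dx": 0.207,"dy": -0.125,"dz": 0,"rx": 0,"ry": 0,"rz": 0.0412,"claw": 62},{"dx": 0.207,"dy": -0.125,"dz": 0,"rx": 0,"ry": 0,"rz": 0.0412,"claw": 62},{"dx": 0.207,"dy": -0.125,"dz": 0,"rx": 0,"ry": 0,"rz": 0.0412,"claw": 62},{"dx": 0.207,"dy": -0.125,"dz": 0,"rx": 0,"ry": 0,"rz": 0.0412,"claw": 62},{"dx": 0.195,"dy": -0.262,"dz": 0,"rx": 0,"ry": 0,"rz": 0,"claw": 62},{"dx": 0.195,"dy": -0.262,"dz": 0,"rx": 0,"ry": 0,"rz": 0,"claw": 62},{"dx": 0.195,"dy": -0.262,"dz": 0,"rx": 0,"ry": 0,"rz": 0,"claw": 62},{"dx": 0.195,"dy": -0.262,"dz": 0,"rx": 0,"ry": 0,"rz": 0,"claw": 62},{"dx": 0.137,"dy": -0.309,"dz": 0,"rx": 0,"ry": 0,"rz": 0,"claw": 62},{"dx": 0.137,"dy": -0.309,"dz": 0,"rx": 0,"ry": 0,"rz": 0,"claw": 62},{"dx": 0.137,"dy": -0.309,"dz": 0,"rx": 0,"ry": 0,"rz": 0,"claw": 62},{"dx": 0.137,"dy": -0.309,"dz": 0,"rx": 0,"ry": 0,"rz": 0,"claw": 62}])

```text
time: 11.15
eef_pos: [0.4393, 0.1133, 0.1455]
orientation: [0.985, 0.173, -0.001, 0.0]
contact_force: [-0.0, -0.6, -0.2]
finger_gap: 0.0538
gripper_force: 0.0
```

jog_arm(motion=[{"dx": 0,"dy": 0,"dz": 0.2,"rx": 0,"ry": 0,"rz": 0,"claw": 62},{"dx": 0,"dy": 0,"dz": 0.1,"rx": 0,"ry": 0,"rz": 0,"claw": 62},{"dx": 0,"dy": 0,"dz": 0,"rx": 0,"ry": 0,"rz": 0,"claw": 62}])

```text
time: 11.45
eef_pos: [0.4383, 0.1105, 0.1084]
orientation: [0.985, 0.173, -0.003, 0.001]
contact_force: [-0.6, -0.0, 0.3]
finger_gap: 0.0539
gripper_force: 0.0
```

```bash
python3 plan2.py .441,.112,.01,-70;  python3 - <<'E'
from h import *
ctrl.camera("side");p=ctrl.camera("side");a=p["frame"][150:300,180:380];cv2.imwrite("pics/s4.png",cv2.resize(a,(800,600),interpolation=cv2.INTER_CUBIC))
E
```

```text
psi -70.1 [0.4383 0.1105 0.1084] F [-0.6 -0.   0.3] gap 0.0539 t 11.45
3 rows dx 0.008 dy -0.001 dz 0.273 rz -0.0002
```

View pics/s4.png

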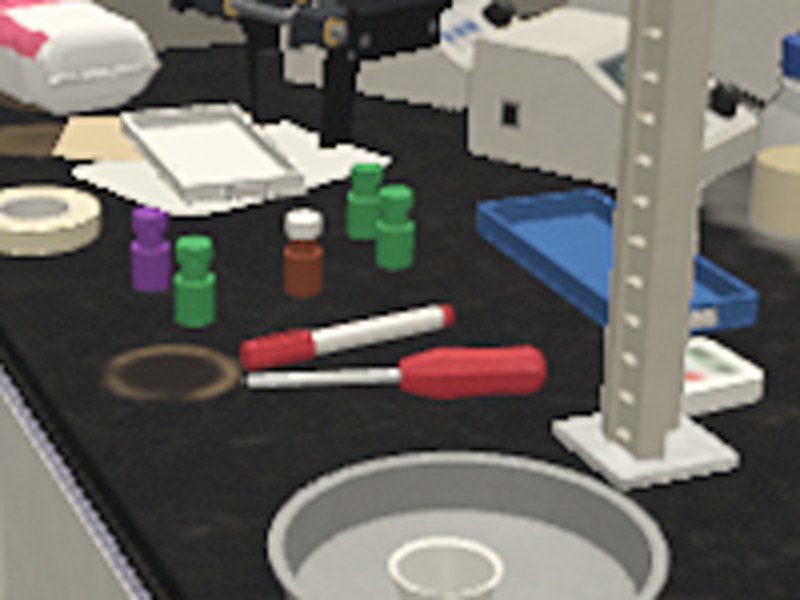

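Fingers at crop (255,115) and (335,140) straddle the brown vial at (303,255). Descending.

jog_arm(motion=[{"dx": 0.024,"dy": 0,"dz": 0.3,"rx": 0,"ry": 0,"rz": 0,"claw": 62},{"dx": 0,"dy": 0,"dz": 0.27,"rx": 0,"ry": 0,"rz": 0,"claw": 62},{"dx": 0,"dy": 0,"dz": 0.15,"rx": 0,"ry": 0,"rz": 0,"claw": 62},{"dx": 0,"dy": 0,"dz": 0.07,"rx": 0,"ry": 0,"rz": 0,"claw": 62},{"dx": 0,"dy": 0,"dz": 0,"rx": 0,"ry": 0,"rz": 0,"claw": 62},{"dx": 0,"dy": 0,"dz": 0,"rx": 0,"ry": 0,"rz": 0,"claw": 15},{"dx": 0,"dy": 0,"dz": 0,"rx": 0,"ry": 0,"rz": 0,"claw": 15},{"dx": 0,"dy": 0,"dz": 0,"rx": 0,"ry": 0,"rz": 0,"claw": 15},{"dx": 0,"dy": 0,"dz": 0,"rx": 0,"ry": 0,"rz": 0,"claw": 15},{"dx": 0,"dy": 0,"dz": 0,"rx": 0,"ry": 0,"rz": 0,"claw": 15}], newtons=12)

```text
time: 12.55
eef_pos: [0.4435, 0.1133, 0.0161]
orientation: [0.985, 0.173, 0.0, -0.0]
contact_force: [-1.0, 0.3, 2.9]
finger_gap: 0.0234
gripper_force: 12.0
```

jog_arm(motion=[{"dx": 0,"dy": 0,"dz": -0.1,"rx": 0,"ry": 0,"rz": 0,"claw": 15},{"dx": 0,"dy": 0,"dz": -0.3,"rx": 0,"ry": 0,"rz": 0,"claw": 15},{"dx": 0,"dy": 0,"dz": -0.35,"rx": 0,"ry": 0,"rz": 0,"claw": 15},{"dx": 0,"dy": 0,"dz": -0.35,"rx": 0,"ry": 0,"rz": 0,"claw": 15},{"dx": 0,"dy": 0,"dz": -0.1,"rx": 0,"ry": 0,"rz": 0,"claw": 15},{"dx": 0,"dy": 0,"dz": 0,"rx": 0,"ry": 0,"rz": 0,"claw": 15}])

```text
time: 13.15
eef_pos: [0.4444, 0.1135, 0.1617]
orientation: [0.985, 0.174, 0.002, -0.001]
contact_force: [-0.3, -0.8, -0.9]
finger_gap: 0.0237
gripper_force: 12.0
```

```bash
python3 plan2.py .43,-.05,.145,-70 .388,-.2,.145,-70 .383,-.255,.14,-41
```

```text
psi -70.0 [0.4444 0.1135 0.1617] F [-0.3 -0.8 -0.9] gap 0.0237 t 13.15
4 rows dx -0.145 dy 0.310 dz 0.035 rz -0.0000
4 rows dx -0.189 dy 0.264 dz -0.000 rz -0.0000
4 rows dx -0.068 dy 0.094 dz 0.010 rz -0.0403
```

jog_arm(motion=[{"dx": -0.145,"dy": 0.31,"dz": 0.03,"rx": 0,"ry": 0,"rz": 0,"claw": 15},{"dx": -0.145,"dy": 0.31,"dz": 0.03,"rx": 0,"ry": 0,"rz": 0,"claw": 15},{"dx": -0.145,"dy": 0.31,"dz": 0.03,"rx": 0,"ry": 0,"rz": 0,"claw": 15},{"dx": -0.145,"dy": 0.31,"dz": 0.03,"rx": 0,"ry": 0,"rz": 0,"claw": 15},{"dx": -0.189,"dy": 0.264,"dz": 0,"rx": 0,"ry": 0,"rz": 0,"claw": 15},{"dx": -0.189,"dy": 0.264,"dz": 0,"rx": 0,"ry": 0,"rz": 0,"claw": 15},{"dx": -0.189,"dy": 0.264,"dz": 0,"rx": 0,"ry": 0,"rz": 0,"claw": 15},{"dx": -0.189,"dy": 0.264,"dz": 0,"rx": 0,"ry": 0,"rz": 0,"claw": 15},{"dx": 0,"dy": 0,"dz": 0,"rx": 0,"ry": 0,"rz": 0,"claw": 15}])

```text
time: 14.05
eef_pos: [0.3836, -0.2053, 0.1445]
orientation: [0.986, 0.168, -0.001, 0.001]
contact_force: [0.0, 0.9, -0.4]
finger_gap: 0.0236
gripper_force: 12.0
```

```bash
python3 plan2.py .383,-.255,.12,-41
```

```text
psi -70.6 [ 0.3836 -0.2053  0.1445] F [ 0.   0.9 -0.4] gap 0.0236 t 14.05
4 rows dx -0.054 dy 0.090 dz 0.051 rz -0.0411
```

jog_arm(motion=[{"dx": -0.054,"dy": 0.09,"dz": 0.05,"rx": 0,"ry": 0,"rz": -0.041,"claw": 15},{"dx": -0.054,"dy": 0.09,"dz": 0.05,"rx": 0,"ry": 0,"rz": -0.041,"claw": 15},{"dx": -0.054,"dy": 0.09,"dz": 0.05,"rx": 0,"ry": 0,"rz": -0.041,"claw": 15},{"dx": -0.054,"dy": 0.09,"dz": 0.05,"rx": 0,"ry": 0,"rz": -0.041,"claw": 15},{"dx": 0,"dy": 0,"dz": 0.2,"rx": 0,"ry": 0,"rz": 0,"claw": 15},{"dx": 0,"dy": 0,"dz": 0.2,"rx": 0,"ry": 0,"rz": 0,"claw": 15},{"dx": 0,"dy": 0,"dz": 0,"rx": 0,"ry": 0,"rz": 0,"claw": 15},{"dx": 0,"dy": 0,"dz": 0,"rx": 0,"ry": 0,"rz": 0,"claw": 15}])

```text
time: 14.85
eef_pos: [0.3859, -0.25, 0.0726]
orientation: [0.908, 0.418, -0.001, -0.001]
contact_force: [0.2, -0.8, 0.6]
finger_gap: 0.0237
gripper_force: 12.0
```

```bash
python3 plan2.py .383,-.255,.019,-41; python3 - <<'E'
from h import *
ctrl.camera("side");p=ctrl.camera("side");a=p["frame"][200:350,200:400];cv2.imwrite("pics/s5.png",cv2.resize(a,(800,600),interpolation=cv2.INTER_CUBIC))
E
```

```text
psi -40.5 [ 0.3859 -0.25    0.0726] F [ 0.2 -0.8  0.6] gap 0.0237 t 14.85
2 rows dx -0.024 dy 0.004 dz 0.223 rz 0.0013
```

View pics/s5.png

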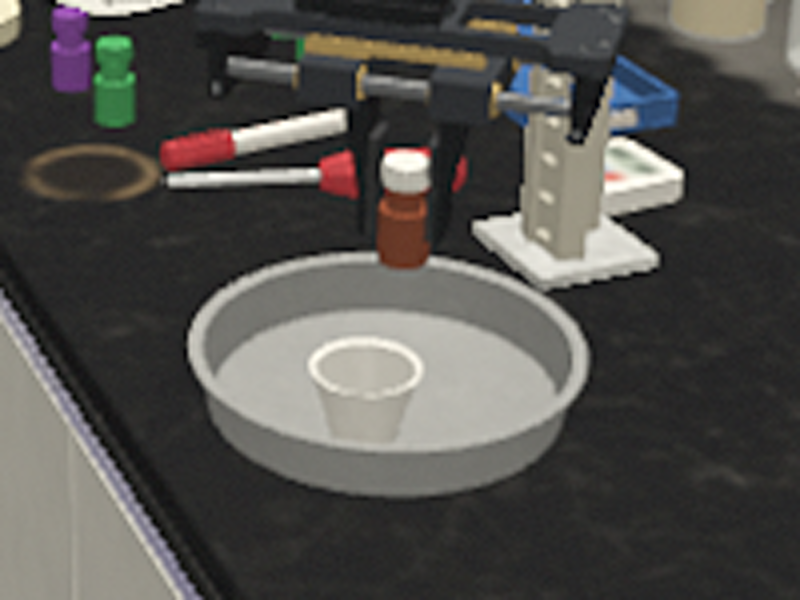

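The vial is held upright at crop (403,210). Lowering.

jog_arm(motion=[{"dx": 0,"dy": 0,"dz": 0.2,"rx": 0,"ry": 0,"rz": 0,"claw": 15},{"dx": 0,"dy": 0,"dz": 0.14,"rx": 0,"ry": 0,"rz": 0,"claw": 15},{"dx": 0,"dy": 0,"dz": 0.06,"rx": 0,"ry": 0,"rz": 0,"claw": 15},{"dx": 0,"dy": 0,"dz": 0.02,"rx": 0,"ry": 0,"rz": 0,"claw": 15},{"dx": 0,"dy": 0,"dz": 0,"rx": 0,"ry": 0,"rz": 0,"claw": 15},{"dx": 0,"dy": 0,"dz": 0,"rx": 0,"ry": 0,"rz": 0,"claw": 15}])

```text
time: 15.55
eef_pos: [0.3873, -0.2509, 0.0237]
orientation: [0.908, 0.419, 0.001, 0.001]
contact_force: [-0.4, 0.2, -0.5]
finger_gap: 0.0236
gripper_force: 12.0
```

jog_arm(motion=[{"dx": 0,"dy": 0,"dz": 0.02,"rx": 0,"ry": 0,"rz": 0,"claw": 15},{"dx": 0,"dy": 0,"dz": 0.015,"rx": 0,"ry": 0,"rz": 0,"claw": 15},{"dx": 0,"dy": 0,"dz": 0.01,"rx": 0,"ry": 0,"rz": 0,"claw": 15},{"dx": 0,"dy": 0,"dz": 0,"rx": 0,"ry": 0,"rz": 0,"claw": 15}])

```text
time: 15.95
eef_pos: [0.3872, -0.2507, 0.0185]
orientation: [0.908, 0.418, 0.001, -0.0]
contact_force: [-2.4, 2.8, 12.7]
finger_gap: 0.0237
gripper_force: 12.1
```

Firm contact with the floor. Releasing and lifting.

jog_arm(motion=[{"dx": 0,"dy": 0,"dz": -0.01,"rx": 0,"ry": 0,"rz": 0,"claw": 15},{"dx": 0,"dy": 0,"dz": 0,"rx": 0,"ry": 0,"rz": 0,"claw": 35},{"dx": 0,"dy": 0,"dz": 0,"rx": 0,"ry": 0,"rz": 0,"claw": 50},{"dx": 0,"dy": 0,"dz": 0,"rx": 0,"ry": 0,"rz": 0,"claw": 50},{"dx": 0,"dy": 0,"dz": 0,"rx": 0,"ry": 0,"rz": 0,"claw": 50},{"dx": 0,"dy": 0,"dz": -0.1,"rx": 0,"ry": 0,"rz": 0,"claw": 50},{"dx": 0,"dy": 0,"dz": -0.3,"rx": 0,"ry": 0,"rz": 0,"claw": 50},{"dx": 0,"dy": 0,"dz": -0.35,"rx": 0,"ry": 0,"rz": 0,"claw": 50},{"dx": 0,"dy": 0,"dz": -0.35,"rx": 0,"ry": 0,"rz": 0,"claw": 50},{"dx": 0,"dy": 0,"dz": 0,"rx": 0,"ry": 0,"rz": 0,"claw": 50}])

```text
time: 16.95
eef_pos: [0.3897, -0.2528, 0.1559]
orientation: [0.908, 0.418, 0.004, 0.003]
contact_force: [0.9, -0.4, 0.4]
finger_gap: 0.0437
gripper_force: 0.0
```

```bash
python3 plan2.py .39,-.18,.15,-83 .436,.019,.12,-83;  python3 - <<'E'
from h import *
ctrl.camera("side");p=ctrl.camera("side");a=p["frame"][200:350,200:400];cv2.imwrite("pics/s6.png",cv2.resize(a,(800,600),interpolation=cv2.INTER_CUBIC))
E
```

```text
psi -40.5 [ 0.3897 -0.2528  0.1559] F [ 0.9 -0.4  0.4] gap 0.0437 t 16.95
5 rows dx 0.067 dy -0.104 dz 0.010 rz 0.0472
5 rows dx 0.117 dy -0.320 dz 0.050 rz -0.0000
```

View pics/s6.png

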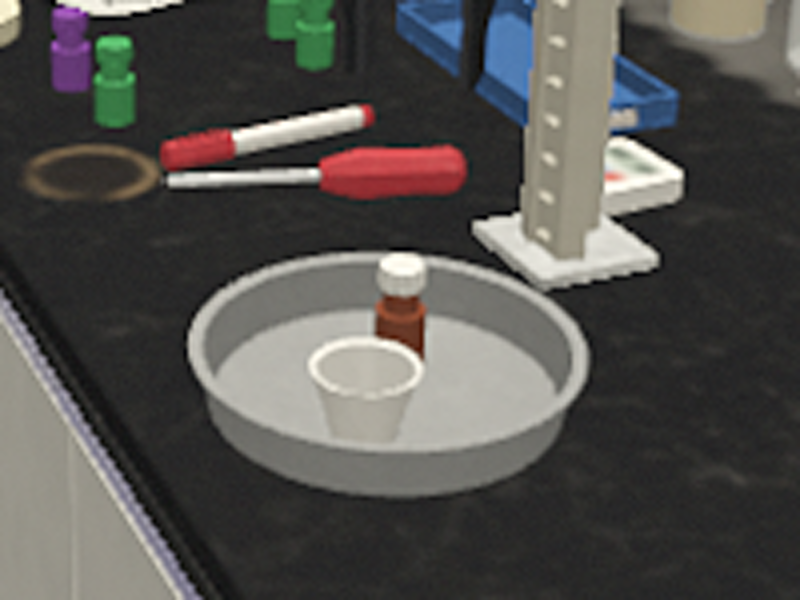

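Both are upright in the pan, with the vial at crop (400,310) and the crucible at (365,400). Next, the pen.

jog_arm(motion=[{"dx": 0.067,"dy": -0.104,"dz": 0,"rx": 0,"ry": 0,"rz": 0.047,"claw": 55},{"dx": 0.067,"dy": -0.104,"dz": 0,"rx": 0,"ry": 0,"rz": 0.047,"claw": 55},{"dx": 0.067,"dy": -0.104,"dz": 0,"rx": 0,"ry": 0,"rz": 0.047,"claw": 55},{"dx": 0.067,"dy": -0.104,"dz": 0,"rx": 0,"ry": 0,"rz": 0.047,"claw": 55},{"dx": 0.067,"dy": -0.104,"dz": 0,"rx": 0,"ry": 0,"rz": 0.047,"claw": 55},{"dx": 0.117,"dy": -0.32,"dz": 0,"rx": 0,"ry": 0,"rz": 0,"claw": 55},{"dx": 0.117,"dy": -0.32,"dz": 0,"rx": 0,"ry": 0,"rz": 0,"claw": 55},{"dx": 0.117,"dy": -0.32,"dz": 0.1,"rx": 0,"ry": 0,"rz": 0,"claw": 55},{"dx": 0.117,"dy": -0.32,"dz": 0.2,"rx": 0,"ry": 0,"rz": 0,"claw": 55},{"dx": 0.117,"dy": -0.32,"dz": 0.2,"rx": 0,"ry": 0,"rz": 0,"claw": 55},{"dx": 0,"dy": 0,"dz": 0,"rx": 0,"ry": 0,"rz": 0,"claw": 55},{"dx": 0,"dy": 0,"dz": 0,"rx": 0,"ry": 0,"rz": 0,"claw": 55}])

```text
time: 18.25
eef_pos: [0.4313, 0.0212, 0.0895]
orientation: [0.998, 0.063, -0.002, 0.001]
contact_force: [0.8, -0.6, 0.3]
finger_gap: 0.0482
gripper_force: 0.0
```

```bash
python3 plan2.py .436,.019,.03,-83;  python3 - <<'E'
from h import *
ctrl.camera("side");p=ctrl.camera("side");a=p["frame"][180:300,200:360];cv2.imwrite("pics/s7.png",cv2.resize(a,(800,600),interpolation=cv2.INTER_CUBIC))
E
```

```text
psi -82.7 [0.4313 0.0212 0.0895] F [ 0.8 -0.6  0.3] gap 0.0482 t 18.25
2 rows dx 0.018 dy 0.012 dz 0.248 rz 0.0007
```

View pics/s7.png

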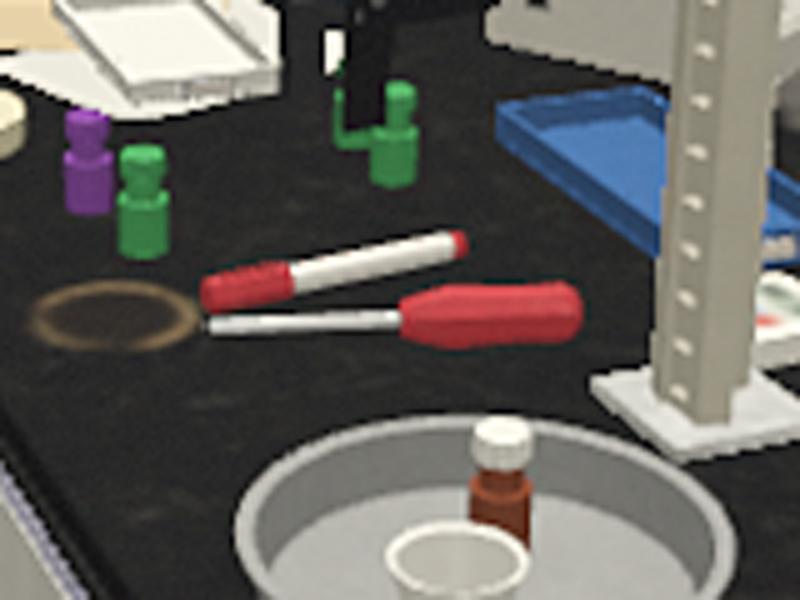

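Gripper fingers at crop (365,100) are above the pen's middle. Descending in two steps.

jog_arm(motion=[{"dx": 0.036,"dy": 0.02,"dz": 0.3,"rx": 0,"ry": 0,"rz": 0,"claw": 55},{"dx": 0,"dy": 0,"dz": 0.2,"rx": 0,"ry": 0,"rz": 0,"claw": 55},{"dx": 0,"dy": 0,"dz": 0.1,"rx": 0,"ry": 0,"rz": 0,"claw": 55},{"dx": 0,"dy": 0,"dz": 0,"rx": 0,"ry": 0,"rz": 0,"claw": 55},{"dx": 0,"dy": 0,"dz": 0,"rx": 0,"ry": 0,"rz": 0,"claw": 55}])

```text
time: 18.85
eef_pos: [0.4376, 0.0183, 0.0195]
orientation: [0.998, 0.061, 0.001, 0.0]
contact_force: [0.1, 0.2, 0.1]
finger_gap: 0.0478
gripper_force: 0.0
```

jog_arm(motion=[{"dx": 0,"dy": 0,"dz": 0.08,"rx": 0,"ry": 0,"rz": 0,"claw": 55},{"dx": 0,"dy": 0,"dz": 0.045,"rx": 0,"ry": 0,"rz": 0,"claw": 55},{"dx": 0,"dy": 0,"dz": 0,"rx": 0,"ry": 0,"rz": 0,"claw": 55},{"dx": 0,"dy": 0,"dz": 0,"rx": 0,"ry": 0,"rz": 0,"claw": 5},{"dx": 0,"dy": 0,"dz": 0,"rx": 0,"ry": 0,"rz": 0,"claw": 5},{"dx": 0,"dy": 0,"dz": 0,"rx": 0,"ry": 0,"rz": 0,"claw": 5},{"dx": 0,"dy": 0,"dz": 0,"rx": 0,"ry": 0,"rz": 0,"claw": 5},{"dx": 0,"dy": 0,"dz": 0,"rx": 0,"ry": 0,"rz": 0,"claw": 5}], newtons=12)

```text
time: 19.65
eef_pos: [0.4374, 0.0195, 0.0039]
orientation: [0.998, 0.063, 0.0, -0.0]
contact_force: [0.0, 0.3, -0.4]
finger_gap: 0.0159
gripper_force: 0.0
```

jog_arm(motion=[{"dx": 0,"dy": 0,"dz": -0.1,"rx": 0,"ry": 0,"rz": 0,"claw": 5},{"dx": 0,"dy": 0,"dz": -0.3,"rx": 0,"ry": 0,"rz": 0,"claw": 5},{"dx": 0,"dy": 0,"dz": -0.35,"rx": 0,"ry": 0,"rz": 0,"claw": 5},{"dx": 0,"dy": 0,"dz": -0.35,"rx": 0,"ry": 0,"rz": 0,"claw": 5},{"dx": 0,"dy": 0,"dz": -0.1,"rx": 0,"ry": 0,"rz": 0,"claw": 5},{"dx": 0,"dy": 0,"dz": 0,"rx": 0,"ry": 0,"rz": 0,"claw": 5}])

```text
time: 20.25
eef_pos: [0.4386, 0.02, 0.1494]
orientation: [0.998, 0.063, 0.002, -0.001]
contact_force: [0.2, -0.3, -0.7]
finger_gap: 0.0123
gripper_force: 12.0
```

```bash
python3 plan2.py .475,.39,.12,-2
```

```text
psi -82.8 [0.4386 0.02   0.1494] F [ 0.2 -0.3 -0.7] gap 0.0123 t 20.25
10 rows dx 0.255 dy -0.220 dz 0.025 rz -0.0449
```

jog_arm(motion=[{"dx": 0.255,"dy": -0.22,"dz": 0,"rx": 0,"ry": 0,"rz": -0.0449,"claw": 5},{"dx": 0.255,"dy": -0.22,"dz": 0,"rx": 0,"ry": 0,"rz": -0.0449,"claw": 5},{"dx": 0.255,"dy": -0.22,"dz": 0,"rx": 0,"ry": 0,"rz": -0.0449,"claw": 5},{"dx": 0.255,"dy": -0.22,"dz": 0,"rx": 0,"ry": 0,"rz": -0.0449,"claw": 5},{"dx": 0.255,"dy": -0.22,"dz": 0,"rx": 0,"ry": 0,"rz": -0.0449,"claw": 5},{"dx": 0.255,"dy": -0.22,"dz": 0,"rx": 0,"ry": 0,"rz": -0.0449,"claw": 5},{"dx": 0.255,"dy": -0.22,"dz": 0,"rx": 0,"ry": 0,"rz": -0.0449,"claw": 5},{"dx": 0.255,"dy": -0.22,"dz": 0,"rx": 0,"ry": 0,"rz": -0.0449,"claw": 5},{"dx": 0.255,"dy": -0.22,"dz": 0,"rx": 0,"ry": 0,"rz": -0.0449,"claw": 5},{"dx": 0.255,"dy": -0.22,"dz": 0,"rx": 0,"ry": 0,"rz": -0.0449,"claw": 5},{"dx": 0,"dy": 0,"dz": 0,"rx": 0,"ry": 0,"rz": 0,"claw": 5},{"dx": 0,"dy": 0,"dz": 0,"rx": 0,"ry": 0,"rz": 0,"claw": 5}])

```text
time: 21.45
eef_pos: [0.4724, 0.3897, 0.1457]
orientation: [0.719, 0.695, -0.002, -0.0]
contact_force: [0.2, -0.6, 0.2]
finger_gap: 0.0123
gripper_force: 12.0
```

```bash
python3 plan2.py .475,.39,.05,-2; python3 - <<'E'
from h import *
ctrl.camera("side");p=ctrl.camera("side");a=p["frame"][130:250,170:330];cv2.imwrite("pics/s8.png",cv2.resize(a,(800,600),interpolation=cv2.INTER_CUBIC))
E
```

```text
psi -1.9 [0.4724 0.3897 0.1457] F [ 0.2 -0.6  0.2] gap 0.0123 t 21.45
3 rows dx 0.001 dy 0.007 dz 0.266 rz 0.0002
```

View pics/s8.png

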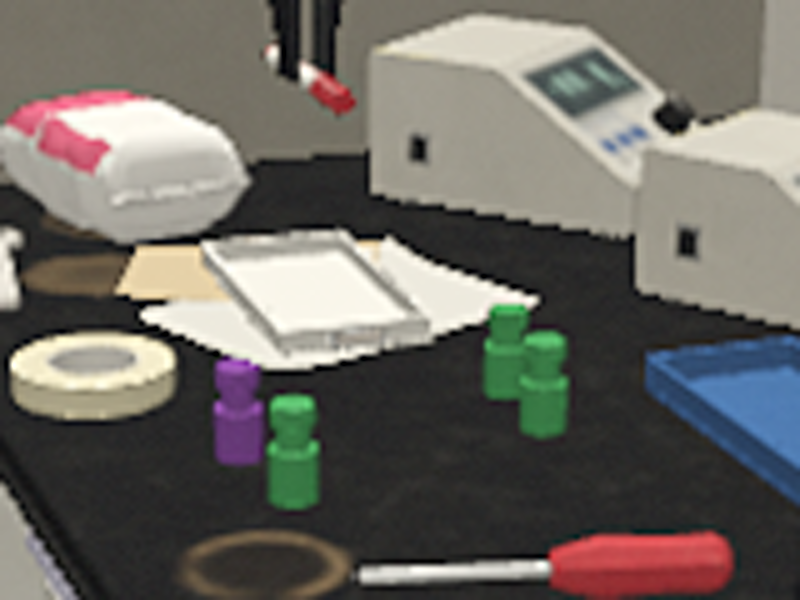

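The pen is held at crop (310,80), parallel to the tray's long side. Lowering.

jog_arm(motion=[{"dx": 0,"dy": 0.02,"dz": 0.36,"rx": 0,"ry": 0,"rz": 0,"claw": 5},{"dx": 0,"dy": 0,"dz": 0.36,"rx": 0,"ry": 0,"rz": 0,"claw": 5},{"dx": 0,"dy": 0,"dz": 0.2,"rx": 0,"ry": 0,"rz": 0,"claw": 5},{"dx": 0,"dy": 0,"dz": 0.08,"rx": 0,"ry": 0,"rz": 0,"claw": 5},{"dx": 0,"dy": 0,"dz": 0,"rx": 0,"ry": 0,"rz": 0,"claw": 5},{"dx": 0,"dy": 0,"dz": 0,"rx": 0,"ry": 0,"rz": 0,"claw": 5}])

```text
time: 22.15
eef_pos: [0.4777, 0.3892, 0.0289]
orientation: [0.72, 0.694, 0.001, 0.0]
contact_force: [0.6, -0.1, -0.5]
finger_gap: 0.0125
gripper_force: 12.0
```

jog_arm(motion=[{"dx": 0,"dy": 0,"dz": 0.08,"rx": 0,"ry": 0,"rz": 0,"claw": 5},{"dx": 0,"dy": 0,"dz": 0.03,"rx": 0,"ry": 0,"rz": 0,"claw": 5},{"dx": 0,"dy": 0,"dz": 0.02,"rx": 0,"ry": 0,"rz": 0,"claw": 5},{"dx": 0,"dy": 0,"dz": 0,"rx": 0,"ry": 0,"rz": 0,"claw": 5}])

```text
time: 22.55
eef_pos: [0.4762, 0.3893, 0.0121]
orientation: [0.719, 0.695, -0.0, -0.0]
contact_force: [-0.1, -0.1, 0.1]
finger_gap: 0.0123
gripper_force: 12.0
```

jog_arm(motion=[{"dx": 0,"dy": 0,"dz": 0.015,"rx": 0,"ry": 0,"rz": 0,"claw": 5},{"dx": 0,"dy": 0,"dz": 0.015,"rx": 0,"ry": 0,"rz": 0,"claw": 5},{"dx": 0,"dy": 0,"dz": 0,"rx": 0,"ry": 0,"rz": 0,"claw": 5}])

```text
time: 22.85
eef_pos: [0.4766, 0.3896, 0.0095]
orientation: [0.719, 0.695, 0.0, -0.0]
contact_force: [-1.4, -0.4, 5.8]
finger_gap: 0.0124
gripper_force: 12.0
```

Contact. Release, lift.

jog_arm(motion=[{"dx": 0,"dy": 0,"dz": 0,"rx": 0,"ry": 0,"rz": 0,"claw": 25},{"dx": 0,"dy": 0,"dz": 0,"rx": 0,"ry": 0,"rz": 0,"claw": 40},{"dx": 0,"dy": 0,"dz": 0,"rx": 0,"ry": 0,"rz": 0,"claw": 40},{"dx": 0,"dy": 0,"dz": 0,"rx": 0,"ry": 0,"rz": 0,"claw": 40},{"dx": 0,"dy": 0,"dz": -0.1,"rx": 0,"ry": 0,"rz": 0,"claw": 40},{"dx": 0,"dy": 0,"dz": -0.3,"rx": 0,"ry": 0,"rz": 0,"claw": 40},{"dx": 0,"dy": 0,"dz": -0.4,"rx": 0,"ry": 0,"rz": 0,"claw": 40},{"dx": 0,"dy": 0,"dz": -0.3,"rx": 0,"ry": 0,"rz": 0,"claw": 40},{"dx": 0,"dy": 0,"dz": -0.1,"rx": 0,"ry": 0,"rz": 0,"claw": 40},{"dx": 0,"dy": 0,"dz": 0,"rx": 0,"ry": 0,"rz": 0,"claw": 40}])

```text
time: 23.85
eef_pos: [0.4774, 0.3901, 0.1553]
orientation: [0.719, 0.695, 0.002, -0.0]
contact_force: [0.6, -0.3, -0.2]
finger_gap: 0.0346
gripper_force: 0.0
```

```bash
python3 plan2.py .472,-.068,.13,-103 ; python3 - <<'E'
from h import *
ctrl.camera("side");p=ctrl.camera("side");a=p["frame"][130:250,170:330];cv2.imwrite("pics/s9.png",cv2.resize(a,(800,600),interpolation=cv2.INTER_CUBIC))
E
```

```text
psi -2.0 [0.4774 0.3901 0.1553] F [ 0.6 -0.3 -0.2] gap 0.0346 t 23.85
12 rows dx -0.245 dy 0.268 dz 0.018 rz 0.0468
```

View pics/s9.png

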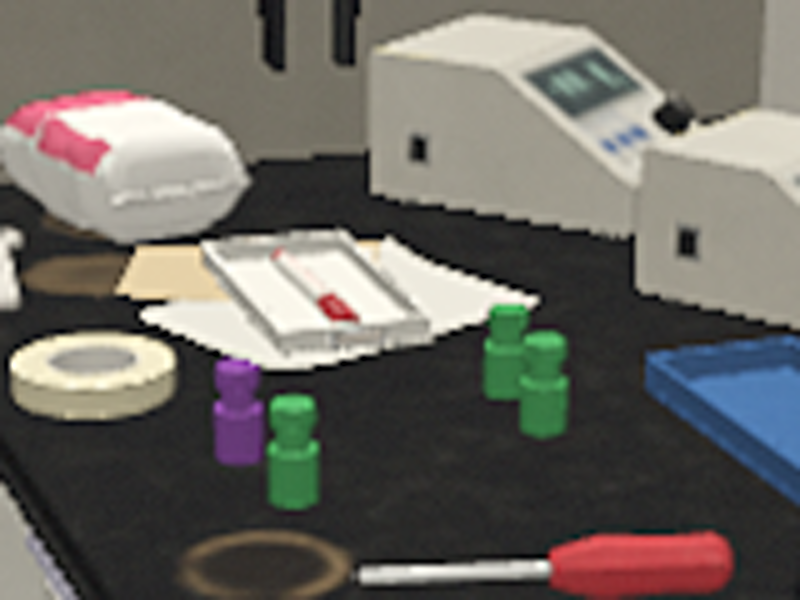

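The pen lies in the tray at crop (315,285). For the driver, I'll approach by waypoints that stay in front of the rack.

```bash
python3 plan2.py .45,.05,.15,-103 .472,-.068,.13,-103
```

```text
psi -2.0 [0.4755 0.3889 0.1518] F [-0.2  0.6 -0.8] gap 0.0345 t 23.95
12 rows dx -0.194 dy 0.187 dz 0.001 rz 0.0468
3 rows dx 0.133 dy 0.306 dz 0.056 rz -0.0000
```

jog_arm(motion=[{"dx": -0.194,"dy": 0.187,"dz": 0,"rx": 0,"ry": 0,"rz": 0.0468,"claw": 65},{"dx": -0.194,"dy": 0.187,"dz": 0,"rx": 0,"ry": 0,"rz": 0.0468,"claw": 65},{"dx": -0.194,"dy": 0.187,"dz": 0,"rx": 0,"ry": 0,"rz": 0.0468,"claw": 65},{"dx": -0.194,"dy": 0.187,"dz": 0,"rx": 0,"ry": 0,"rz": 0.0468,"claw": 65},{"dx": -0.194,"dy": 0.187,"dz": 0,"rx": 0,"ry": 0,"rz": 0.0468,"claw": 65},{"dx": -0.194,"dy": 0.187,"dz": 0,"rx": 0,"ry": 0,"rz": 0.0468,"claw": 65},{"dx": -0.194,"dy": 0.187,"dz": 0,"rx": 0,"ry": 0,"rz": 0.0468,"claw": 65},{"dx": -0.194,"dy": 0.187,"dz": 0,"rx": 0,"ry": 0,"rz": 0.0468,"claw": 65},{"dx": -0.194,"dy": 0.187,"dz": 0,"rx": 0,"ry": 0,"rz": 0.0468,"claw": 65},{"dx": -0.194,"dy": 0.187,"dz": 0,"rx": 0,"ry": 0,"rz": 0.0468,"claw": 65},{"dx": -0.194,"dy": 0.187,"dz": 0,"rx": 0,"ry": 0,"rz": 0.0468,"claw": 65},{"dx": -0.194,"dy": 0.187,"dz": 0,"rx": 0,"ry": 0,"rz": 0.0468,"claw": 65}])

```text
time: 25.15
eef_pos: [0.4484, 0.0487, 0.1511]
orientation: [0.993, -0.118, -0.001, 0.001]
contact_force: [-0.0, -0.3, 0.2]
finger_gap: 0.0564
gripper_force: 0.0
```

```bash
python3 plan2.py .472,-.068,.10,-103
```

```text
psi -103.5 [0.4484 0.0487 0.1511] F [-0.  -0.3  0.2] gap 0.0564 t 25.15
3 rows dx 0.138 dy 0.300 dz 0.142 rz -0.0010
```

jog_arm(motion=[{"dx": 0.138,"dy": 0.3,"dz": 0.14,"rx": 0,"ry": 0,"rz": 0,"claw": 65},{"dx": 0.138,"dy": 0.3,"dz": 0.14,"rx": 0,"ry": 0,"rz": 0,"claw": 65},{"dx": 0.138,"dy": 0.3,"dz": 0.14,"rx": 0,"ry": 0,"rz": 0,"claw": 65},{"dx": 0,"dy": 0,"dz": 0.2,"rx": 0,"ry": 0,"rz": 0,"claw": 65},{"dx": 0,"dy": 0,"dz": 0,"rx": 0,"ry": 0,"rz": 0,"claw": 65},{"dx": 0,"dy": 0,"dz": 0,"rx": 0,"ry": 0,"rz": 0,"claw": 65}])

```text
time: 25.75
eef_pos: [0.4731, -0.0658, 0.0772]
orientation: [0.993, -0.114, -0.002, 0.0]
contact_force: [0.5, -0.9, -0.6]
finger_gap: 0.0568
gripper_force: 0.0
```

```bash
python3 plan2.py .472,-.068,.03,-103.5
```

```text
psi -103.1 [ 0.4731 -0.0658  0.0772] F [ 0.5 -0.9 -0.6] gap 0.0568 t 25.75
2 rows dx -0.002 dy 0.010 dz 0.197 rz 0.0011
```

jog_arm(motion=[{"dx": 0,"dy": 0.02,"dz": 0.25,"rx": 0,"ry": 0,"rz": 0,"claw": 65},{"dx": 0,"dy": 0,"dz": 0.2,"rx": 0,"ry": 0,"rz": 0,"claw": 65},{"dx": 0,"dy": 0,"dz": 0.06,"rx": 0,"ry": 0,"rz": 0,"claw": 65},{"dx": 0,"dy": 0,"dz": 0,"rx": 0,"ry": 0,"rz": 0,"claw": 65},{"dx": 0,"dy": 0,"dz": 0,"rx": 0,"ry": 0,"rz": 0,"claw": 65}])

```text
time: 26.25
eef_pos: [0.4746, -0.0681, 0.018]
orientation: [0.994, -0.113, 0.001, -0.0]
contact_force: [-0.9, 0.5, 0.7]
finger_gap: 0.0566
gripper_force: 0.0
```

jog_arm(motion=[{"dx": 0,"dy": 0,"dz": 0.07,"rx": 0,"ry": 0,"rz": 0,"claw": 65},{"dx": 0,"dy": 0,"dz": 0.04,"rx": 0,"ry": 0,"rz": 0,"claw": 65},{"dx": 0,"dy": 0,"dz": 0,"rx": 0,"ry": 0,"rz": 0,"claw": 65},{"dx": 0,"dy": 0,"dz": 0,"rx": 0,"ry": 0,"rz": 0,"claw": 15},{"dx": 0,"dy": 0,"dz": 0,"rx": 0,"ry": 0,"rz": 0,"claw": 15},{"dx": 0,"dy": 0,"dz": 0,"rx": 0,"ry": 0,"rz": 0,"claw": 15},{"dx": 0,"dy": 0,"dz": 0,"rx": 0,"ry": 0,"rz": 0,"claw": 15},{"dx": 0,"dy": 0,"dz": 0,"rx": 0,"ry": 0,"rz": 0,"claw": 15},{"dx": 0,"dy": 0,"dz": 0,"rx": 0,"ry": 0,"rz": 0,"claw": 15}], newtons=30)

```text
time: 27.15
eef_pos: [0.4738, -0.0686, 0.0038]
orientation: [0.993, -0.114, 0.0, 0.0]
contact_force: [-0.7, -0.7, 0.9]
finger_gap: 0.0257
gripper_force: 29.9
```

jog_arm(motion=[{"dx": 0,"dy": 0,"dz": -0.1,"rx": 0,"ry": 0,"rz": 0,"claw": 15},{"dx": 0,"dy": 0,"dz": -0.3,"rx": 0,"ry": 0,"rz": 0,"claw": 15},{"dx": 0,"dy": 0,"dz": -0.35,"rx": 0,"ry": 0,"rz": 0,"claw": 15},{"dx": 0,"dy": 0,"dz": -0.25,"rx": 0,"ry": 0,"rz": 0,"claw": 15},{"dx": 0,"dy": 0,"dz": 0,"rx": 0,"ry": 0,"rz": 0,"claw": 15}])

```text
time: 27.65
eef_pos: [0.4764, -0.069, 0.1276]
orientation: [0.993, -0.114, 0.004, -0.001]
contact_force: [0.9, 0.1, -1.0]
finger_gap: 0.0257
gripper_force: 29.9
```

```bash
python3 plan2.py .46,.05,.14,-90 .645,.111,.14,-1.6
```

```text
psi -103.1 [ 0.4764 -0.069   0.1276] F [ 0.9  0.1 -1. ] gap 0.0257 t 27.65
3 rows dx -0.095 dy -0.320 dz -0.034 rz -0.0243
11 rows dx 0.151 dy 0.061 dz -0.000 rz -0.0446
```

jog_arm(motion=[{"dx": -0.095,"dy": -0.32,"dz": -0.03,"rx": 0,"ry": 0,"rz": -0.0243,"claw": 15},{"dx": -0.095,"dy": -0.32,"dz": -0.03,"rx": 0,"ry": 0,"rz": -0.0243,"claw": 15},{"dx": -0.095,"dy": -0.32,"dz": -0.03,"rx": 0,"ry": 0,"rz": -0.0243,"claw": 15},{"dx": 0,"dy": 0,"dz": 0,"rx": 0,"ry": 0,"rz": 0,"claw": 15}])

```text
time: 28.05
eef_pos: [0.4558, 0.0563, 0.1339]
orientation: [1.0, 0.006, -0.001, -0.001]
contact_force: [0.7, 0.1, -1.0]
finger_gap: 0.0259
gripper_force: 29.9
```

```bash
python3 plan2.py .646,.109,.14,-1.6
```

```text
psi -89.3 [0.4558 0.0563 0.1339] F [ 0.7  0.1 -1. ] gap 0.0259 t 28.05
11 rows dx 0.150 dy 0.070 dz -0.005 rz -0.0443
```

jog_arm(motion=[{"dx": 0.15,"dy": 0.07,"dz": 0,"rx": 0,"ry": 0,"rz": -0.0443,"claw": 15},{"dx": 0.15,"dy": 0.07,"dz": 0,"rx": 0,"ry": 0,"rz": -0.0443,"claw": 15},{"dx": 0.15,"dy": 0.07,"dz": 0,"rx": 0,"ry": 0,"rz": -0.0443,"claw": 15},{"dx": 0.15,"dy": 0.07,"dz": 0,"rx": 0,"ry": 0,"rz": -0.0443,"claw": 15},{"dx": 0.15,"dy": 0.07,"dz": 0,"rx": 0,"ry": 0,"rz": -0.0443,"claw": 15},{"dx": 0.15,"dy": 0.07,"dz": 0,"rx": 0,"ry": 0,"rz": -0.0443,"claw": 15},{"dx": 0.15,"dy": 0.07,"dz": 0,"rx": 0,"ry": 0,"rz": -0.0443,"claw": 15},{"dx": 0.15,"dy": 0.07,"dz": 0,"rx": 0,"ry": 0,"rz": -0.0443,"claw": 15},{"dx": 0.15,"dy": 0.07,"dz": 0,"rx": 0,"ry": 0,"rz": -0.0443,"claw": 15},{"dx": 0.15,"dy": 0.07,"dz": 0,"rx": 0,"ry": 0,"rz": -0.0443,"claw": 15},{"dx": 0.15,"dy": 0.07,"dz": 0,"rx": 0,"ry": 0,"rz": -0.0443,"claw": 15},{"dx": 0,"dy": 0,"dz": 0,"rx": 0,"ry": 0,"rz": 0,"claw": 15}])

```text
time: 29.25
eef_pos: [0.6493, 0.1036, 0.1335]
orientation: [0.72, 0.694, 0.0, -0.001]
contact_force: [-0.1, 0.3, -0.2]
finger_gap: 0.026
gripper_force: 29.9
```

```bash
python3 plan2.py .646,.109,.03,-1.6; python3 - <<'E'
from h import *
ctrl.camera("side");p=ctrl.camera("side");a=p["frame"][150:270,240:400];cv2.imwrite("pics/s10.png",cv2.resize(a,(800,600),interpolation=cv2.INTER_CUBIC))
E
```

```text
psi -2.1 [0.6493 0.1036 0.1335] F [-0.1  0.3 -0.2] gap 0.026 t 29.25
3 rows dx 0.015 dy -0.010 dz 0.288 rz -0.0009
```

View pics/s10.png

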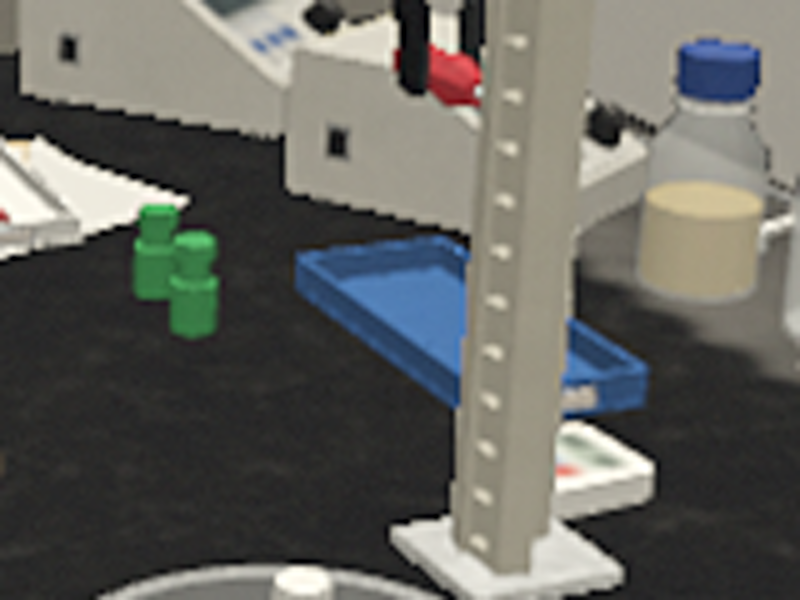

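The driver is held at crop (440,75), roughly level above the tray with its handle to the left. Lowering.

jog_arm(motion=[{"dx": 0.045,"dy": -0.03,"dz": 0.3,"rx": 0,"ry": 0,"rz": 0,"claw": 15},{"dx": 0,"dy": 0,"dz": 0.3,"rx": 0,"ry": 0,"rz": 0,"claw": 15},{"dx": 0,"dy": 0,"dz": 0.2,"rx": 0,"ry": 0,"rz": 0,"claw": 15},{"dx": 0,"dy": 0,"dz": 0.1,"rx": 0,"ry": 0,"rz": 0,"claw": 15},{"dx": 0,"dy": 0,"dz": 0,"rx": 0,"ry": 0,"rz": 0,"claw": 15},{"dx": 0,"dy": 0,"dz": 0,"rx": 0,"ry": 0,"rz": 0,"claw": 15}])

```text
time: 29.95
eef_pos: [0.646, 0.106, 0.0276]
orientation: [0.721, 0.692, 0.0, 0.001]
contact_force: [0.0, 0.0, -1.5]
finger_gap: 0.026
gripper_force: 29.9
```

jog_arm(motion=[{"dx": 0.01,"dy": 0,"dz": 0.08,"rx": 0,"ry": 0,"rz": 0,"claw": 15},{"dx": 0,"dy": 0,"dz": 0.05,"rx": 0,"ry": 0,"rz": 0,"claw": 15},{"dx": 0,"dy": 0,"dz": 0.02,"rx": 0,"ry": 0,"rz": 0,"claw": 15},{"dx": 0,"dy": 0,"dz": 0,"rx": 0,"ry": 0,"rz": 0,"claw": 15}])

```text
time: 30.35
eef_pos: [0.6451, 0.1081, 0.0082]
orientation: [0.721, 0.693, -0.0, -0.0]
contact_force: [-0.1, 0.2, -1.3]
finger_gap: 0.0259
gripper_force: 29.9
```

jog_arm(motion=[{"dx": 0,"dy": 0,"dz": 0.012,"rx": 0,"ry": 0,"rz": 0,"claw": 15},{"dx": 0,"dy": 0,"dz": 0,"rx": 0,"ry": 0,"rz": 0,"claw": 15},{"dx": 0,"dy": 0,"dz": 0,"rx": 0,"ry": 0,"rz": 0,"claw": 40},{"dx": 0,"dy": 0,"dz": 0,"rx": 0,"ry": 0,"rz": 0,"claw": 48},{"dx": 0,"dy": 0,"dz": 0,"rx": 0,"ry": 0,"rz": 0,"claw": 48},{"dx": 0,"dy": 0,"dz": 0,"rx": 0,"ry": 0,"rz": 0,"claw": 48},{"dx": 0,"dy": 0,"dz": -0.1,"rx": 0,"ry": 0,"rz": 0,"claw": 48},{"dx": 0,"dy": 0,"dz": -0.3,"rx": 0,"ry": 0,"rz": 0,"claw": 48},{"dx": 0,"dy": 0,"dz": -0.4,"rx": 0,"ry": 0,"rz": 0,"claw": 48},{"dx": 0,"dy": 0,"dz": -0.4,"rx": 0,"ry": 0,"rz": 0,"claw": 48},{"dx": 0,"dy": 0,"dz": -0.3,"rx": 0,"ry": 0,"rz": 0,"claw": 48},{"dx": 0,"dy": 0,"dz": 0,"rx": 0,"ry": 0,"rz": 0,"claw": 48}])

```text
time: 31.55
eef_pos: [0.6492, 0.1079, 0.1947]
orientation: [0.721, 0.693, 0.006, 0.003]
contact_force: [1.1, 0.1, 0.0]
finger_gap: 0.0419
gripper_force: 0.0
```

```bash
python3 plan2.py .50,.35,.2,0
```

```text
psi -2.3 [0.6492 0.1079 0.1947] F [1.1 0.1 0. ] gap 0.0419 t 31.55
7 rows dx 0.284 dy -0.184 dz -0.006 rz -0.0018
```

Move aside to clear the top view, then one final check.

jog_arm(motion=[{"dx": 0.28,"dy": -0.18,"dz": 0,"rx": 0,"ry": 0,"rz": 0,"claw": 48},{"dx": 0.28,"dy": -0.18,"dz": 0,"rx": 0,"ry": 0,"rz": 0,"claw": 48},{"dx": 0.28,"dy": -0.18,"dz": 0,"rx": 0,"ry": 0,"rz": 0,"claw": 48},{"dx": 0.28,"dy": -0.18,"dz": 0,"rx": 0,"ry": 0,"rz": 0,"claw": 48},{"dx": 0.28,"dy": -0.18,"dz": 0,"rx": 0,"ry": 0,"rz": 0,"claw": 48},{"dx": 0.28,"dy": -0.18,"dz": 0,"rx": 0,"ry": 0,"rz": 0,"claw": 48},{"dx": 0.35,"dy": -0.18,"dz": 0,"rx": 0,"ry": 0,"rz": 0,"claw": 48},{"dx": 0.35,"dy": -0.18,"dz": 0,"rx": 0,"ry": 0,"rz": 0,"claw": 48},{"dx": 0.35,"dy": -0.2,"dz": 0,"rx": 0,"ry": 0,"rz": 0,"claw": 48},{"dx": 0.35,"dy": -0.2,"dz": 0,"rx": 0,"ry": 0,"rz": 0,"claw": 48},{"dx": 0.3,"dy": 0,"dz": 0,"rx": 0,"ry": 0,"rz": 0,"claw": 48},{"dx": 0,"dy": 0,"dz": 0,"rx": 0,"ry": 0,"rz": 0,"claw": 48}])

```text
time: 32.75
eef_pos: [0.4368, 0.5284, 0.1862]
orientation: [0.718, 0.696, 0.0, -0.001]
contact_force: [-0.2, -0.3, -0.1]
finger_gap: 0.0417
gripper_force: 0.0
```

```bash
python3 - <<'E'
from h import *
ctrl.camera("top");p=ctrl.camera("top");a=p["frame"][110:300,110:460];cv2.imwrite("pics/t11.png",cv2.resize(a,(798,433),interpolation=cv2.INTER_CUBIC))
E
```

```text
(no output)
```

View pics/t11.png

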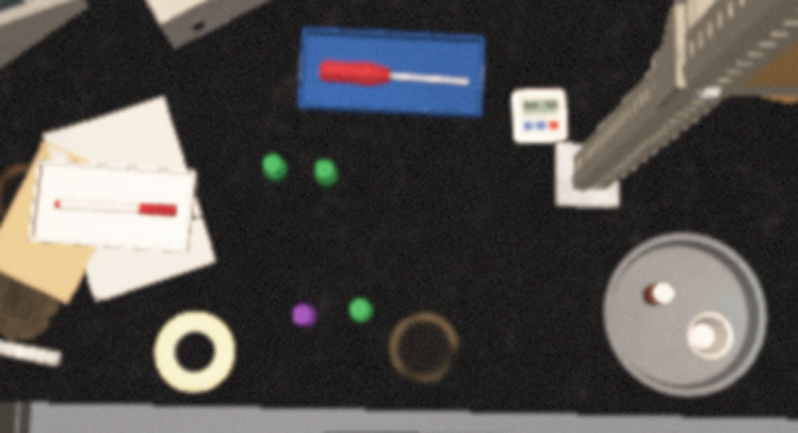

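The top view shows everything in place: pen at (116,208) in the white tray, driver at (394,73) in the blue tray, vial (660,293) and crucible (710,335) in the pan. The timer and tape have not moved.

```bash
python3 -c "
from bench import ctrl
print(ctrl.job_done())"
```

```text
the job is handed in; nothing more can be done
None
```

The job is handed in at about 33 s: pen and screwdriver lie in their trays, vial and crucible stand in the pan, and the timer and tape were not touched; the hand-in returned no verdict.

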